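# Clear and load the handpiece clip rack, then close its keeper bail

## Robot

A 6-joint arm with a two-finger parallel gripper is mounted at the origin on a cart in front of the work surface, level with it; the furniture and walls round the work are solid. World frame = base frame: x ahead of the robot, y to its left, z up, the work surface at z = 0. Lengths are in m, angles in rad, forces in N, time in s.
With the tool pointing down it reaches from about 0.25 to 0.775 m from the base axis. Payload 4 kg.
Tool frame: the origin (TCP) lies between the finger pads; the fingertips stand 14 mm ahead of it and the grasp point (between the pads) lies 5 mm behind it (tip_reach is the distance from the TCP to the fingertips, in m); z points along the fingers, y is the line along which they close (so a half turn about z gives the same grasp; the last joint's range is limited). The gripper opens to 94 mm and grips with 3 to 60 N. Pads are 16 mm wide; open, the fingers measure 119 mm over their backs; the gripper's body (75 mm by 177 mm) begins 78 mm behind the grasp point.
Start: joints at [-1.452, 0.087, 1.371, -0, 1.684, -0.103], TCP at [0.121, -0.537, 0.22] pointing down, gripper open.
Joint ranges: [-3.1, 3.1], [-0.76, 2.03], [0.27, 2.55], [-1.08, 4.22], [0.17, 2.65], [-2.57, 2.57]. Speed limits (rad/s): [2.79, 2.79, 3.14, 3.14, 3.14, 3.14].

## Interface

Orientations are given as [roll, pitch, yaw] about the fixed x, y, z axes, in that order (R = Rz(yaw) Ry(pitch) Rx(roll)).
In Python, from bench import * gives the robot as it stands. The module is installed in compiled form; this text tells all that it offers.
- The arm moves only by the tool servo_tool, never from a script. Its argument "targets" is a list of rows, each a list of 4 numbers: the shift along the tool's x, y, z in cm, then the turn about the tool's z in degrees. A call has 1 to 8 rows; each row is the pose to reach, as a shift and turn from the pose commanded when the call began, along the tool's axes at that moment; what a row does not reach only later rows make up. A row lasts 1/8 s, in which the tool goes at most 62.5 mm and 10.7 degrees, less where a joint would pass 70% of its speed; a pose out of reach is approached as far as the arm can. A call with a gripper value outside its range is refused whole. "claw" is the closure in counts, from 0 (fully open) to 255 (shut), set as the call begins (left out, the last holds). The fingers move at their own pace and stop on an object; the grip force is fixed at half the most. Time passes only in rows, so rows that repeat a pose let the fingers close. It gives the time, the measured TCP pose, the force, the opening and the grip force at its end, in the units of the state.
- get_obs(): the state, without advancing time (a new reading comes with each control period).
- snapshot(name): name is "scene" or "top" or "wrist"; returns the picture (480x640x3 uint8, blue, green, red); there is no depth.
- camera_model(name): a dict with "camera_matrix" (3x3 intrinsics, pixels), "camera_from_world" (4x4, takes a point from world to camera coordinates). Camera axes: x right, y up, looking along -z (the intrinsics and any distortion apply to the point x, -y, -z); pixel columns grow to the right and rows downward; lengths in m; the calibration is good to about 2 mm. A picture is of the moment at which its call begins: read the wrist's pose just before it. camera_model takes no time and is no camera call; for the wrist camera it gives the pose at the moment of the call.
- close_job(): hands the job in; it is judged then, once.
The state is a dict: "time": time; "joint_positions": joint angles; "qvel": joint speeds; "joint_torque": joint torques, N m; "tool_pos": TCP position; "ee_rot": TCP orientation; "wrist_force": force on the tool from outside, world axes, zero at the start; "wrist_torque": the same for the moment, N m; "width": finger opening in m; "finger_force": force on a finger pad.
Only numpy, scipy, OpenCV 4.12 (cv2) and the standard library are available. Lean on these libraries where they do the work, as an engineer would, in place of code of your own. Each camera call takes 0.05 s, during which the arm holds its last target. There are 200 camera calls.

## Task

Put the handpiece rack in order: first lift the bur box off the spring clips and set it upright in the rack's shallow tray, then swing the wire keeper bail up and fully back. Press every loose chrome handpiece that lies on the bench down into a free pair of clips until it snaps fully home on both rails, slim nose to the back, away from you, and at last swing the bail down flat over them. Do not knock the flux jar over, and leave the graver lying where it is.

Things in the scene. Friction and masses are not known exactly. Their poses are not given: they have to be found in the camera images.
- rack: Handpiece rack, fixed: beech board 151 (x) by 295 (y) by 8 mm; two aluminium rails along y at x = -30 (front) and +30 mm (back), 14 mm wide, tops 15 mm above the bench, each with 4 spring clips 48 mm apart; shallow tray at its -y end. Between the rails (x -23 to 23) fingers have room. Origin under the board; x to the back, away from the robot, y left along the rails.
- bur_tray (a point): Centre of the floor of the rack's shallow tray for the bur box, on the board (8 mm above the bench); axes as the rack's. The tray is 134 mm long (x) and 60 mm wide (y) inside, its rim 6 mm high and 4 mm thick. Clear of the closed bail by 53 mm from its middle line.
- bur_box: Open plastic box with a row of small burs, 46 (x) by 118 (y) by 22 mm high, about 90 g; origin at the centre of its underside, z up. It lies flat on the clips' tops (underside 45 mm above the bench), roughly across the rails. Gripped from above across its 46 mm width; in the tray its y lies along the rack's x, either way round.
- bail (a joint): Keeper bail: U of 5.6 mm steel wire, 64 mm arms, hinged behind the back rail about the rack's y; it shuts off the clips while down. 0: down flat over the middle of the rack, wire 36 mm above the bench; grows as it swings up and back, 1.57 upright, 2.2 rad fully back, where it stays. Light (60 g): off upright it falls to that side by itself.
- bail_grip (a point): On the bail: centre of the black sleeve on its cross wire, 12 mm thick, 26 mm long (along y), the place to pinch or push it; 64 mm from the hinge. While down it lies between clip pairs 2 and 3, above the middle between the rails; the neighbouring handpieces leave a gap of 32 mm there.
- bail_hinge (a point): Fixed point on the bail's hinge axis (parallel to the rack's y), in line with bail_grip; 64 mm behind the rack's middle, 36.5 mm above the bench; axes as the rack's.
- clip_1 (a point): Clip pair 1 from the tray: axis point of a home handpiece (along x), midway between front and back clip, 23 mm above the bench; axes as the rack's. A clip: 2 sprung jaws 12 mm wide in x, lips 13 mm apart at 34 mm, flaring to 24 at 45 mm. Press straight down: touches 22 mm above home, parts the lips with 8 to 15 N in all, goes on down to the rails. End stops 28 mm high at x -61, 73 (8 mm play).
- clip_2 (a point): Clip pair 2 from the tray: axis point of a home handpiece (along x), midway between front and back clip, 23 mm above the bench; axes as the rack's. A clip: 2 sprung jaws 12 mm wide in x, lips 13 mm apart at 34 mm, flaring to 24 at 45 mm. Press straight down: touches 22 mm above home, parts the lips with 8 to 15 N in all, goes on down to the rails. End stops 28 mm high at x -61, 73 (8 mm play).
- clip_3 (a point): Clip pair 3 from the tray: axis point of a home handpiece (along x), midway between front and back clip, 23 mm above the bench; axes as the rack's. A clip: 2 sprung jaws 12 mm wide in x, lips 13 mm apart at 34 mm, flaring to 24 at 45 mm. Press straight down: touches 22 mm above home, parts the lips with 8 to 15 N in all, goes on down to the rails. End stops 28 mm high at x -61, 73 (8 mm play).
- clip_4 (a point): Clip pair 4 from the tray: axis point of a home handpiece (along x), midway between front and back clip, 23 mm above the bench; axes as the rack's. A clip: 2 sprung jaws 12 mm wide in x, lips 13 mm apart at 34 mm, flaring to 24 at 45 mm. Press straight down: touches 22 mm above home, parts the lips with 8 to 15 N in all, goes on down to the rails. End stops 28 mm high at x -61, 73 (8 mm play).
- handpiece_1: Chromed flex-shaft handpiece 1 (all alike; may be absent): a straight tool 119 mm long and 16 mm thick, 140 g, lying on the bench; it does not roll. Origin at the middle of its underside; its long axis is y, the slim nose with the collet at -y, the thick tail at +y, z up. Handled as a bar 16 mm square over its whole length.
- handpiece_1_mid (a point): Point on the axis of handpiece 1, 8.1 mm above its underside and 6 mm behind its middle toward the tail: the place to grip it (across its 16 mm) so that the fingers stand midway between the two clips.
- handpiece_1_nose (a point): Tip of the slim nose of handpiece 1, on its axis, 65 mm from its mid point.
- handpiece_2: Chromed flex-shaft handpiece 2 (all alike; may be absent): a straight tool 119 mm long and 16 mm thick, 140 g, lying on the bench; it does not roll. Origin at the middle of its underside; its long axis is y, the slim nose with the collet at -y, the thick tail at +y, z up. Handled as a bar 16 mm square over its whole length.
- handpiece_2_mid (a point): Point on the axis of handpiece 2, 8.1 mm above its underside and 6 mm behind its middle toward the tail: the place to grip it (across its 16 mm) so that the fingers stand midway between the two clips.
- handpiece_2_nose (a point): Tip of the slim nose of handpiece 2, on its axis, 65 mm from its mid point.
- handpiece_3: Chromed flex-shaft handpiece 3 (all alike; may be absent): a straight tool 119 mm long and 16 mm thick, 140 g, lying on the bench; it does not roll. Origin at the middle of its underside; its long axis is y, the slim nose with the collet at -y, the thick tail at +y, z up. Handled as a bar 16 mm square over its whole length.
- handpiece_3_mid (a point): Point on the axis of handpiece 3, 8.1 mm above its underside and 6 mm behind its middle toward the tail: the place to grip it (across its 16 mm) so that the fingers stand midway between the two clips.
- handpiece_3_nose (a point): Tip of the slim nose of handpiece 3, on its axis, 65 mm from its mid point.
- handpiece_4: Chromed flex-shaft handpiece 4 (all alike; may be absent): a straight tool 119 mm long and 16 mm thick, 140 g, lying on the bench; it does not roll. Origin at the middle of its underside; its long axis is y, the slim nose with the collet at -y, the thick tail at +y, z up. Handled as a bar 16 mm square over its whole length.
- handpiece_4_mid (a point): Point on the axis of handpiece 4, 8.1 mm above its underside and 6 mm behind its middle toward the tail: the place to grip it (across its 16 mm) so that the fingers stand midway between the two clips.
- handpiece_4_nose (a point): Tip of the slim nose of handpiece 4, on its axis, 65 mm from its mid point.
- flux_jar: Bystander: jar with a crusted white cap, 33 mm thick and 62 mm tall, behind the rack; origin at the centre of its underside, z up.
- graver: Bystander: graver with a black handle, 135 mm long, lying on the bench; origin at the middle of its underside, long axis y.

How it is judged:
On the way, in this order (a step that is already met when the one before it is completed fails the run):
1. the bur box stands upright in the rack's shallow tray (x of bur_box in the frame of bur_tray between -0.012 and 0.012 m and y of bur_box in the frame of bur_tray between -0.012 and 0.012 m and z of bur_box in the frame of bur_tray between -0.004 and 0.004 m and angle between bur_box's own z axis and vertical below 0.08 rad), for 0.2 s.
2. the keeper bail is swung fully back (value of joint bail above 1.9 rad), for 0.2 s.
3. every handpiece on the bench is home in a pair of clips, nose to the back (((x of handpiece_1_mid in the frame of clip_1 between -0.012 and 0.012 m and y of handpiece_1_mid in the frame of clip_1 between -0.004 and 0.004 m and z of handpiece_1_mid in the frame of clip_1 between -0.003 and 0.0035 m) or (x of handpiece_1_mid in the frame of clip_2 between -0.012 and 0.012 m and y of handpiece_1_mid in the frame of clip_2 between -0.004 and 0.004 m and z of handpiece_1_mid in the frame of clip_2 between -0.003 and 0.0035 m) or (x of handpiece_1_mid in the frame of clip_3 between -0.012 and 0.012 m and y of handpiece_1_mid in the frame of clip_3 between -0.004 and 0.004 m and z of handpiece_1_mid in the frame of clip_3 between -0.003 and 0.0035 m) or (x of handpiece_1_mid in the frame of clip_4 between -0.012 and 0.012 m and y of handpiece_1_mid in the frame of clip_4 between -0.004 and 0.004 m and z of handpiece_1_mid in the frame of clip_4 between -0.003 and 0.0035 m)) and angle between the y axis of each of handpiece_1, handpiece_2, handpiece_3, handpiece_4 and the x axis of rack, either way round below 0.1 rad and x of each of handpiece_1_nose, handpiece_2_nose, handpiece_3_nose, handpiece_4_nose in the frame of rack above 0.03 m and ((x of handpiece_2_mid in the frame of clip_1 between -0.012 and 0.012 m and y of handpiece_2_mid in the frame of clip_1 between -0.004 and 0.004 m and z of handpiece_2_mid in the frame of clip_1 between -0.003 and 0.0035 m) or (x of handpiece_2_mid in the frame of clip_2 between -0.012 and 0.012 m and y of handpiece_2_mid in the frame of clip_2 between -0.004 and 0.004 m and z of handpiece_2_mid in the frame of clip_2 between -0.003 and 0.0035 m) or (x of handpiece_2_mid in the frame of clip_3 between -0.012 and 0.012 m and y of handpiece_2_mid in the frame of clip_3 between -0.004 and 0.004 m and z of handpiece_2_mid in the frame of clip_3 between -0.003 and 0.0035 m) or (x of handpiece_2_mid in the frame of clip_4 between -0.012 and 0.012 m and y of handpiece_2_mid in the frame of clip_4 between -0.004 and 0.004 m and z of handpiece_2_mid in the frame of clip_4 between -0.003 and 0.0035 m)) and ((x of handpiece_3_mid in the frame of clip_1 between -0.012 and 0.012 m and y of handpiece_3_mid in the frame of clip_1 between -0.004 and 0.004 m and z of handpiece_3_mid in the frame of clip_1 between -0.003 and 0.0035 m) or (x of handpiece_3_mid in the frame of clip_2 between -0.012 and 0.012 m and y of handpiece_3_mid in the frame of clip_2 between -0.004 and 0.004 m and z of handpiece_3_mid in the frame of clip_2 between -0.003 and 0.0035 m) or (x of handpiece_3_mid in the frame of clip_3 between -0.012 and 0.012 m and y of handpiece_3_mid in the frame of clip_3 between -0.004 and 0.004 m and z of handpiece_3_mid in the frame of clip_3 between -0.003 and 0.0035 m) or (x of handpiece_3_mid in the frame of clip_4 between -0.012 and 0.012 m and y of handpiece_3_mid in the frame of clip_4 between -0.004 and 0.004 m and z of handpiece_3_mid in the frame of clip_4 between -0.003 and 0.0035 m)) and ((x of handpiece_4_mid in the frame of clip_1 between -0.012 and 0.012 m and y of handpiece_4_mid in the frame of clip_1 between -0.004 and 0.004 m and z of handpiece_4_mid in the frame of clip_1 between -0.003 and 0.0035 m) or (x of handpiece_4_mid in the frame of clip_2 between -0.012 and 0.012 m and y of handpiece_4_mid in the frame of clip_2 between -0.004 and 0.004 m and z of handpiece_4_mid in the frame of clip_2 between -0.003 and 0.0035 m) or (x of handpiece_4_mid in the frame of clip_3 between -0.012 and 0.012 m and y of handpiece_4_mid in the frame of clip_3 between -0.004 and 0.004 m and z of handpiece_4_mid in the frame of clip_3 between -0.003 and 0.0035 m) or (x of handpiece_4_mid in the frame of clip_4 between -0.012 and 0.012 m and y of handpiece_4_mid in the frame of clip_4 between -0.004 and 0.004 m and z of handpiece_4_mid in the frame of clip_4 between -0.003 and 0.0035 m))), for 0.2 s.
4. the bail lies flat over the handpieces (value of joint bail below 0.1 rad), for 0.2 s.
At the end, for the whole second after the job is handed in: Bail down (0.1 rad). Bur box flat on the tray floor (12 mm, 0.08 rad). Each handpiece present in a clip pair: mid point within 12 mm along x, 4 mm along y, -3 to +3.5 mm in height; axis within 0.1 rad; nose to the back; at rest. Jar upright (0.3 rad); graver moved under 60 mm (all of step 1 and all of step 3 and linear speed of each of bur_box, handpiece_1, handpiece_2, handpiece_3, handpiece_4 below 0.03 m/s and value of joint bail below 0.1 rad and distance of graver from where it was at the start of the episode below 0.06 m and angle between flux_jar's own z axis and vertical below 0.3 rad); the robot touches nothing.
It fails at once if the flux jar is knocked over (angle between flux_jar's own z axis and vertical above 0.8 rad).
Of handpiece_1, handpiece_2, handpiece_3, handpiece_4 only 3 to 4 are there at a start; the rules pass over those that are not, and their reading is None.
At some moment in a run one of handpiece_1, handpiece_2, handpiece_3, handpiece_4 may be knocked a few centimetres aside while the robot is not near it.
Once in a run the grip may slacken for a moment while it holds something.
It also fails if it takes over 208 s, if anything falls off the work surface, if the arm or the gripper's body presses on something with over 40 N, if the wrist force passes 120 N, or if a joint passes its speed limit or range.

## Working session

There is one attempt and no reset: what is moved stays moved. The work goes in short steps, Python scripts to look and compute and a tool call to move; the robot and the scene stay as the last step left them, time stands still between calls to the robot, and variables do not carry over. Pictures are saved under pics/ and viewed, at most 14 in all, crops included, and the job is handed in when it is done.

Besides the shell and the picture viewer there is one more tool, called after "Call:" as name([rows], argument=value, ...), one row to a line, values as JSON. servo_tool: Moves the arm, as the interface text tells. Its arguments: {"type":"object","properties":{"targets":{"type":"array"},"claw":{"type":"number"}},"required":["targets"]}

```bash
mkdir -p pics
python3 - <<'E'
from bench import *
import cv2
o=get_obs();print(o)
for n in("top","scene"):
    cv2.imwrite(f"pics/{n}0.png",snapshot(n));m=camera_model(n);print(n,m)
print(camera_model("wrist"))
E
```

```text
{'time': 0.0, 'joint_positions': array([-1.45212319e+00,  8.79577948e-02,  1.37225588e+00, -1.24248042e-05,
        1.68360517e+00, -1.03122674e-01]), 'qvel': array([-0.0012797 , -0.0005621 , -0.0012081 , -0.00089188, -0.00048121,
       -0.00095325]), 'joint_torque': array([ 7.10555651e-04, -3.40173697e+01, -3.02428937e+01,  7.18958932e-02,
        3.28545808e-02, -1.60071745e-04]), 'tool_pos': array([ 0.1209068 , -0.53600815,  0.2183018 ]), 'ee_rot': array([-3.13937701e+00, -2.16881216e-04,  2.21794184e-01]), 'wrist_force': array([ 0.1686525 , -0.36036723, -0.29150156]), 'wrist_torque': array([-0.01100433, -0.0804866 , -0.02326106]), 'finger_force': 0.0, 'width': 0.09392488214366704}
top {'camera_matrix': array([[449.84842874,   0.        , 318.31050283],
       [  0.        , 449.84842874, 244.6222904 ],
       [  0.        ,   0.        ,   1.        ]]), 'camera_from_world': array([[-0.01850683, -0.99976189, -0.01156113,  0.11414851],
       [ 0.98892078, -0.02000708,  0.14708981, -0.58499308],
       [-0.14728609, -0.00871088,  0.98905557, -0.84161253],
       [ 0.        ,  0.
[... 224 characters left out ...]
a_from_world': array([[-0.55435133, -0.83228027,  0.00203719,  0.42862862],
       [ 0.57783008, -0.38310745,  0.72065323, -0.33456138],
       [-0.599005  ,  0.40067223,  0.6932927 , -0.57799058],
       [ 0.        ,  0.        ,  0.        ,  1.        ]])}
{'camera_matrix': array([[395.60858734,   0.        , 321.30632571],
       [  0.        , 395.60858734, 232.13378243],
       [  0.        ,   0.        ,   1.        ]]), 'camera_from_world': array([[ 0.21996613, -0.97550496, -0.0022298 , -0.54915038],
       [ 0.93646379,  0.21180186, -0.2795989 ,  0.02871582],
       [ 0.27322239,  0.05941416,  0.96011431, -0.39179866],
       [ 0.        ,  0.        ,  0.        ,  1.        ]])}
```

View pics/top0.png

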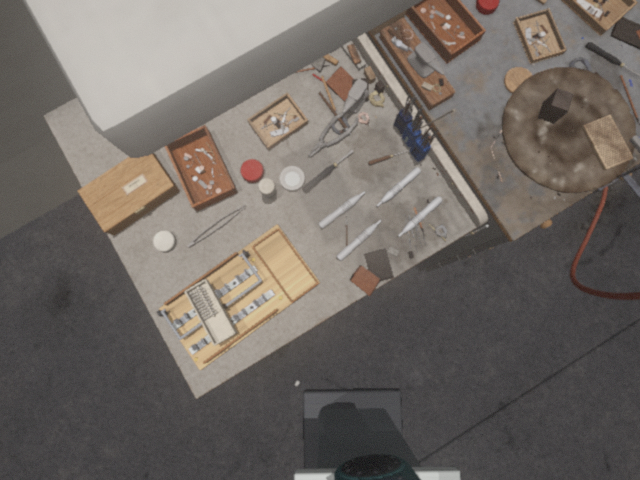

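View pics/scene0.png

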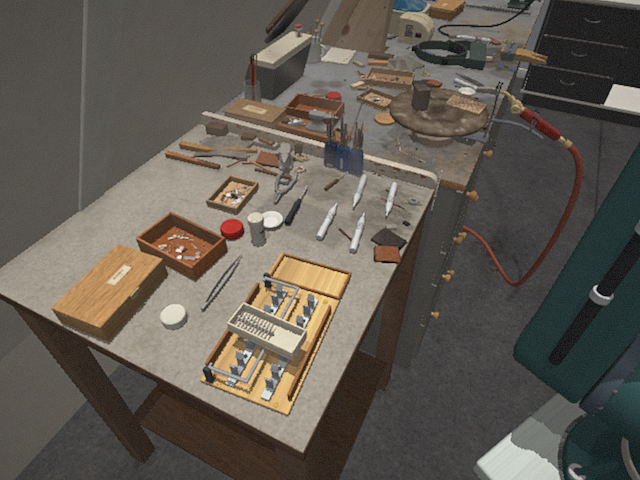

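The top view shows the rack at about (240,297) with its tray to the right at (285,262). Four handpieces lie at about (342,210), (359,241), (399,186) and (420,216). The jar is near (267,188) and the graver near (328,172). Next I zoom in.

Run:
```python
import cv2
a=cv2.imread("pics/top0.png")
r=lambda c,f:cv2.resize(c,None,fx=f,fy=f,interpolation=cv2.INTER_CUBIC)
cv2.imwrite("pics/rack.png",r(a[222:372,150:330],4)); cv2.imwrite("pics/hp.png",r(a[155:275,300:450],5))
```

```text
(no output)
```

View pics/rack.png

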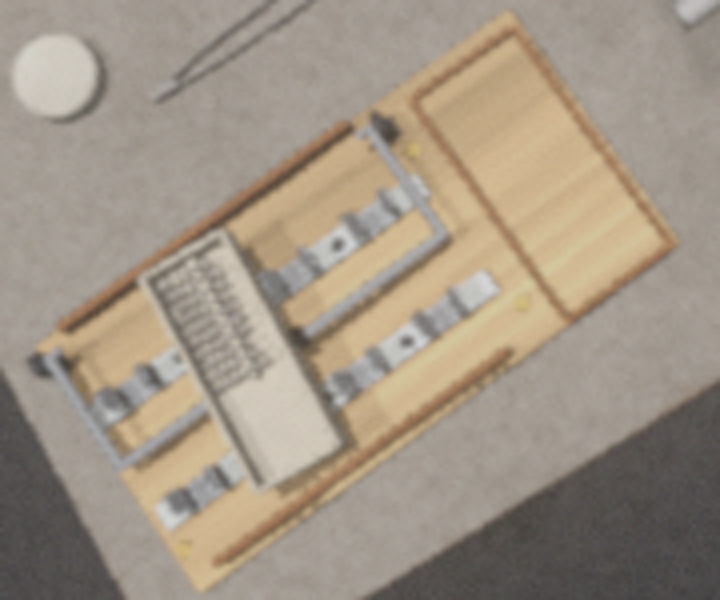

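View pics/hp.png

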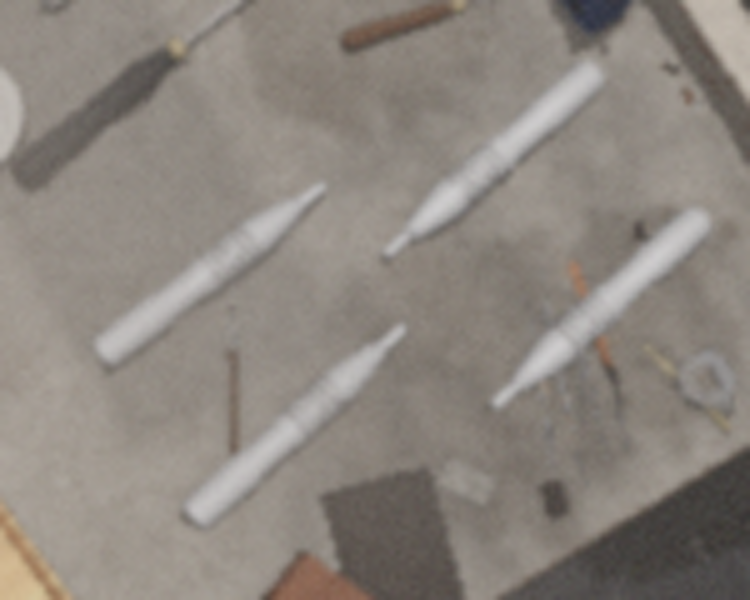

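```bash
cat > h.py <<'E'
from bench import *
import numpy as np, cv2
from scipy.optimize import least_squares
def ray(m,uv,z):
    K=m["camera_matrix"];T=m["camera_from_world"];R=T[:3,:3];c=-R.T@T[:3,3]
    d=np.linalg.inv(K)@np.array([uv[0],uv[1],1.]);d=R.T@(d*[1,-1,-1])
    return c+d*(z-c[2])/d[2]
def proj(m,P):
    P=np.atleast_2d(P);q=(m["camera_from_world"]@np.c_[P,np.ones(len(P))].T)[:3]
    K=m["camera_matrix"];return np.c_[K[0,0]*q[0]/-q[2]+K[0,2],-K[1,1]*q[1]/-q[2]+K[1,2]]
def inr(rk,p): # world -> rack xy
    c,s=np.cos(rk[2]),np.sin(rk[2]);d=np.asarray(p)[:2]-rk[:2];return np.array([c*d[0]+s*d[1],-s*d[0]+c*d[1]])
def tow(rk,p):
    c,s=np.cos(rk[2]),np.sin(rk[2]);return np.array([rk[0]+c*p[0]-s*p[1],rk[1]+s*p[0]+c*p[1]])
def move(xyz,yaw):
    "shift cm in tool axes and turn deg, to bring TCP to xyz, yaw(mod pi)"
    o=get_obs();from scipy.spatial.transform import Rotation as Ro
    R=Ro.from_euler('xyz',o["ee_rot"]).as_matrix();d=R.T@(np.array(xyz)-o["tool_pos"])*100
    t=-(yaw-o["ee_rot"][2]);t=(t+np.pi/2)%np.pi-np.pi/2
    return d.round(2),round(float(np.degrees(t)),1)
E
python3 - <<'E'
from h import *
m=camera_model("top")
f=lambda x,y:(150+x/4,222+y/4)
g=lambda x,y:(300+x/5,155+y/5)
C=[ray(m,f(*p),.008) for p in((512,12),(677,242),(203,590),(35,345))]
C=np.array(C)[:,:2];print(C.round(4));print("edges",np.linalg.norm(np.diff(np.r_[C,C[:1]],axis=0),axis=1))
yv=(C[3]+C[2]-C[0]-C[1]);yaw=np.arctan2(yv[1],yv[0])-np.pi/2
rk=[*C.mean(0),yaw];print("rk",rk)
P=dict(fr_end=(490,285,15),br_end=(420,190,15),fl=(165,515,15),bl=(97,408,15),h1=(382,128,36.5),h2=(42,362,36.5),
 bailR=(445,238,36),bailL=(122,463,36),trayTop=(517,32,14),trayL=(415,100,14),trayB=(575,315,14),trayR=(670,240,14),stopA=(350,127,36),stopB=(62,328,36),
 b1=(143,275,67),b2=(230,232,67),b3=(345,442,67),b4=(262,488,67),jarcap=(57,77,62))
for k,(x,y,z) in P.items():
    w=ray(m,f(x,y),z/1000);print(k,w[:2].round(4),(inr(rk,w)*1000).round(1))
for n,a,b in(("A",(322,187),(105,355)),("B",(403,328),(197,515)),("C",(385,253),(598,72)),("D",(495,402),(703,217))):
    a=ray(m,g(*a),.008);b=ray(m,g(*b),.008);d=b-a;print(n,"nose",a.round(4),"tail",b.round(4),np.linalg.norm(d),np.arctan2(d[1],d[0]))
E
```

```text
[[0.6351 0.1856]
 [0.5149 0.1026]
 [0.348  0.3397]
 [0.4693 0.427 ]]
edges [0.14600538 0.28996015 0.14948077 0.29285823]
rk [np.float64(0.49182940806622355), np.float64(0.2637477264031475), np.float64(0.607501373530106)]
fr_end [0.4948 0.1967] [-35.9 -56.8]
br_end [0.5432 0.2319] [ 24.  -55.5]
fl [0.385  0.3574] [-34.3 137.8]
bl [0.4376 0.3925] [ 29.  136.6]
h1 [0.5723 0.2476] [ 56.9 -59.2]
h2 [0.4607 0.4129] [ 59.6 140.3]
bailR [0.5173 0.2164] [ -6.2 -53.4]
bailL [0.4116 0.3727] [ -3.7 135.2]
trayTop [0.6234 0.1825] [  61.7 -141.9]
trayL [0.5893 0.2347] [ 63.5 -79.5]
trayB [0.4791 0.1543] [-73.  -82.6]
trayR [0.5156 0.1061] [ -70.5 -143. ]
stopA [0.5732 0.2636] [ 66.7 -46.6]
stopB [0.4769 0.4039] [ 67.7 123.5]
b1 [0.5004 0.3553] [59.3 70.3]
b2 [0.52   0.3144] [52.  25.5]
b3 [0.421  0.2588] [-61.   36.4]
b4 [0.4006 0.2973] [-55.7  79.6]
jarcap [0.597 0.401] [164.7  52.6]
A nose [0.7004 0.0051 0.008 ] tail [0.6311 0.0969 0.008 ] 0.1149820187101878 2.217692569157933
B nose [ 0.6399 -0.0263  0.008 ] tail [0.564  0.0606 0.008 ] 0.11538052953050412 2.2889855848442
C nose [ 0.6717 -0.02    0.008 ] tail [ 0.7475 -0.1121  0.008 ] 0.11922856061957582 -0.8821770699293363
D nose [ 0.6082 -0.0627  0.008 ] tail [ 0.6842 -0.1523  0.008 ] 0.11749315917177373 -0.8671885552554316
```

Call:
servo_tool([
  [2,-3,0,0],
  [5,-7.5,0,0],
  [9,-13,0,0],
  [13,-18.5,0,0],
  [17,-24,0,0],
  [21,-30,0,0],
  [24.5,-35,0,0],
  [27,-39,0,0],
])

```text
time: 1.1
tool_pos: [0.2954, -0.1035, 0.2192]
ee_rot: [3.141, -0.001, 0.221]
wrist_force: [-0.2, -0.3, 1.1]
width: 0.0942
finger_force: 0.0
```

Call:
servo_tool([
  [3.5,-5,0,-3],
  [7,-10,0,-6],
  [10.5,-15,0,-10],
  [14,-20,0,-14],
  [17.5,-25.5,0,-18],
  [21,-30.5,0,-22],
  [23.5,-34,0,-22],
  [24.5,-35.5,0,-22],
])

```text
time: 2.1
tool_pos: [0.4561, 0.2965, 0.2181]
ee_rot: [-3.141, 0.003, 0.608]
wrist_force: [0.6, -0.4, -0.5]
width: 0.094
finger_force: 0.0
```

Run:
```python
from h import *
import pickle
o=get_obs();print(o["time"],o["tool_pos"],o["ee_rot"]);pickle.dump(camera_model("wrist"),open("w1.pkl","wb"));a=snapshot("wrist");cv2.imwrite("pics/w1.png",a)
```

```text
2.1 [0.45612829 0.29654113 0.21805608] [-3.14133304e+00  2.60196009e-03  6.08091160e-01]
```

View pics/w1.png

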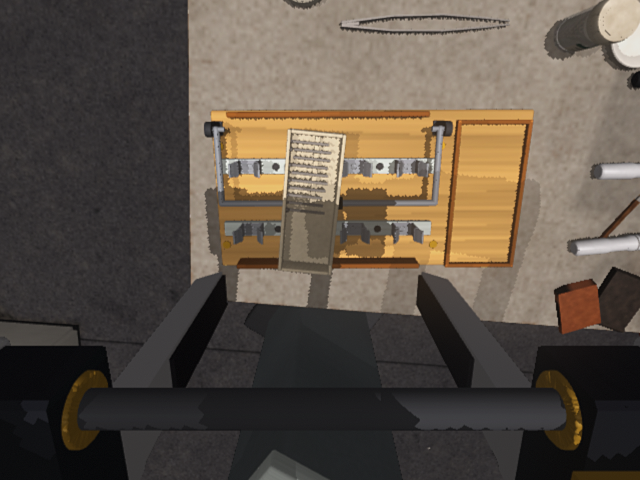

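Wrist view: rack upright in the picture, with the board's back edge from (211,111) to (533,109). Rails run along rows ~167 and ~229, the box's top corners are (289,129), (345,134), (331,274) and (279,268), and the tall jar is at (600,25).

Run:
```python
from h import *
import pickle
m=pickle.load(open("w1.pkl","rb"))
rk=[.49183-.005*np.cos(.6075),.26375-.005*np.sin(.6075),.6075]
P=dict(bTL=(211,111,8),bTR=(533,109,8),bBR=(514,267,8),fr_r=(431,229,15),fr_l=(225,229,15),br_r=(434,167,15),br_l=(224,167,15),
hL=(210,128,36.5),hR=(444,128,36.5),bailL=(220,203,36),bailR=(436,203,36),tTL=(457,120,14),tTR=(532,121,14),tBR=(514,267,14),tBL=(446,265,14),jarcap=(620,18,62))
for k,(x,y,z) in P.items():
    w=ray(m,(x,y),z/1000);print(k,w[:2].round(4),(inr(rk,w)*1000).round(1))
b=np.array([inr(rk,ray(m,p,.067)) for p in((289,129),(345,134),(331,274),(279,268))]);print(b.round(4),b.mean(0))
print(proj(m,[.456,.2965,.06]))
a=cv2.imread("pics/w1.png")[100:280,200:545];cv2.imwrite("pics/w1c.png",cv2.resize(a,None,fx=2.3,fy=2.3,interpolation=cv2.INTER_CUBIC))
```

```text
bTL [0.4702 0.4278] [ 80.8 147.1]
bTR [0.6379 0.1899] [  82.7 -144. ]
bBR [0.5147 0.0995] [ -70.  -147.9]
fr_r [0.4982 0.1966] [-28.1 -58.7]
fr_l [0.3845 0.3599] [-28.2 140.2]
br_r [0.546  0.2322] [ 31.4 -56.8]
br_l [0.4352 0.3913] [ 31.3 137.1]
hL [0.4619 0.4151] [ 66.8 141.4]
hR [0.5749 0.2526] [ 66.9 -56.5]
bailL [0.4107 0.3751] [  1.9 137.7]
bailR [0.521  0.2167] [  2.1 -55.3]
tTL [0.5902 0.2416] [ 73.2 -74.3]
tTR [0.628  0.1859] [  72.4 -141.6]
tBR [0.5148 0.1034] [ -67.7 -144.8]
tBL [0.4778 0.1603] [-65.6 -76.9]
jarcap [0.7041 0.204 ] [ 145.2 -170.2]
[[ 0.0669  0.0721]
 [ 0.0632  0.0289]
 [-0.0534  0.0388]
 [-0.048   0.0833]] [0.00719597 0.0557718 ]
[[321.10085558 218.04671651]]
```

View pics/w1c.png

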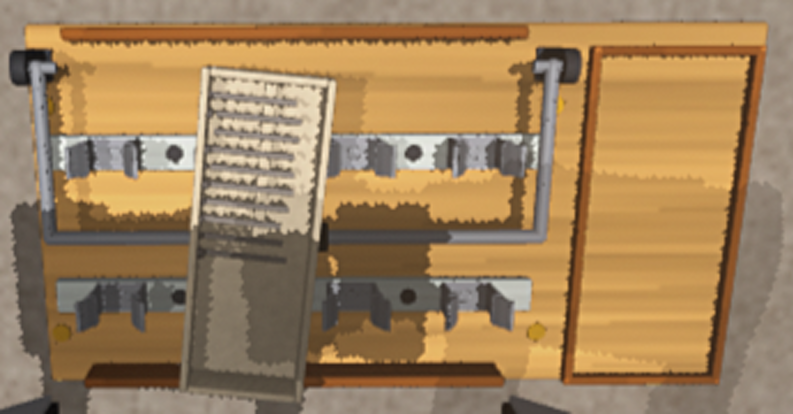

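```bash
cat >> h.py <<'E'
_r0=[.49183-.005*np.cos(.6075),.26375-.005*np.sin(.6075),.6075]
RK=[*tow(_r0,[.0018,.041]),.6075]   # origin: rack middle between clip 2 and 3
def rmove(x,y,z,dyaw=0): return move([*tow(RK,[x,y]),z],RK[2]+dyaw)
E
python3 - <<'E'
from h import *
print(RK,tow(RK,[0,-.1505]),rmove(.0054,.015,.066,-.09))
E
```

```text
[np.float64(0.46579907297326345), np.float64(0.29558756960147425), 0.6075] [0.55170696 0.17201539] (array([ 1.23, -0.82, 15.21]), 5.2)
```

Call:
servo_tool([
  [0.6,-0.4,3,2.5],
  [1.2,-0.8,7,5],
  [1.2,-0.8,11,5],
  [1.2,-0.8,14,5],
  [1.2,-0.8,15.2,5],
  [1.2,-0.8,15.2,5],
])

```text
time: 2.9
tool_pos: [0.4613, 0.3072, 0.0673]
ee_rot: [3.141, 0.001, 0.518]
wrist_force: [0.4, 0.1, 1.2]
width: 0.0942
finger_force: 0.0
```

Call:
servo_tool([
  [0,0,0,0],
  [0,0,0,0],
  [0,0,0,0],
  [0,0,0,0],
  [0,0,0,0],
  [0,0,0,0],
], claw=160)

```text
time: 3.65
tool_pos: [0.4616, 0.3083, 0.0675]
ee_rot: [-3.142, -0.0, 0.519]
wrist_force: [0.3, 0.5, -0.2]
width: 0.0457
finger_force: 30.0
```

Call:
servo_tool([
  [0,0,-1,0],
  [0,0,-2.5,0],
  [0,0,-4,0],
  [0,0,-4,0],
])

```text
time: 4.15
tool_pos: [0.4629, 0.3089, 0.1101]
ee_rot: [3.141, -0.005, 0.519]
wrist_force: [-0.8, -0.2, -0.7]
width: 0.0458
finger_force: 30.0
```

Run:
```python
from h import *
o=get_obs();print(o["width"],o["finger_force"],o["tool_pos"],inr(RK,o["tool_pos"]));cv2.imwrite("pics/w2.png",snapshot("wrist"))
print(rmove(.0004+.0,-.1505,.106,0))
```

```text
0.04578425508312508 29.99692440032959 [0.46290285 0.30886856 0.11009113] [0.00520298 0.01255794]
(array([ 1.04, 16.28,  0.29]), -5.1)
```

View pics/w2.png

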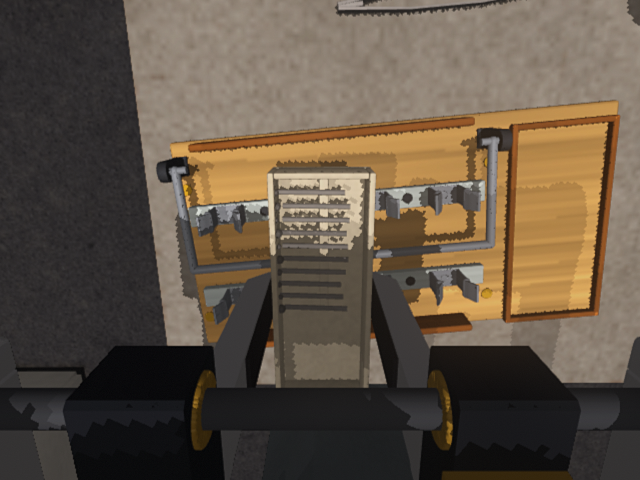

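The box is held, with its back top edge at row ~172 between columns 270 and 374. The tray's outer rim corners are (513,124), (618,117), (597,316) and (507,321).

Run:
```python
from h import *
m=camera_model("wrist");o=get_obs();tc=o["tool_pos"]
for p in((270,172),(374,172)):
    w=ray(m,p,tc[2]+.001); rr=[*tc[:2],o["ee_rot"][2]];print("in tool",inr(rr,w))
T=np.array([inr(RK,ray(m,p,.014)) for p in((513,124),(618,117),(597,316),(507,321))]);print(T.round(4),T.mean(0))
```

```text
in tool [0.0600482  0.02101876]
in tool [ 0.06004656 -0.02189678]
[[ 0.0712 -0.1153]
 [ 0.0696 -0.181 ]
 [-0.0701 -0.1822]
 [-0.0683 -0.1172]] [ 0.00058564 -0.14890253]
```

Call:
servo_tool([
  [0.2,3,0,0],
  [0.4,7,0,-2],
  [0.7,11,0,-5],
  [0.9,14.5,0,-5],
  [0.95,16.2,0,-5],
  [0.95,16.2,0,-5],
])

```text
time: 4.95
tool_pos: [0.5501, 0.1717, 0.1069]
ee_rot: [-3.141, 0.001, 0.604]
wrist_force: [-0.5, 0.3, -1.3]
width: 0.0454
finger_force: 30.0
```

Run:
```python
from h import *
o=get_obs();print(o["width"],o["tool_pos"],inr(RK,o["tool_pos"]),rmove(-.0005,-.1498,.031))
```

```text
0.04541676768090295 [0.55005883 0.17166257 0.10693339] [-0.00155464 -0.14984891] (array([0.11, 0.  , 7.59]), -0.2)
```

Call:
servo_tool([
  [0.1,0,2,0],
  [0.1,0,4.5,0],
  [0.1,0,6.5,0],
  [0.1,0,7.4,0],
  [0.1,0,7.5,0],
  [0.1,0,7.5,0],
])

```text
time: 5.7
tool_pos: [0.5514, 0.1733, 0.0334]
ee_rot: [3.141, -0.002, 0.606]
wrist_force: [0.0, 0.4, -1.7]
width: 0.0458
finger_force: 30.0
```

Call:
servo_tool([
  [0,0,0,0],
  [0,0,0,0],
  [0,0,0,0],
  [0,0,0,0],
  [0,0,-3,0],
  [0,0,-8,0],
  [0,0,-13,0],
  [0,0,-13,0],
], claw=40)

```text
time: 6.7
tool_pos: [0.5539, 0.1734, 0.1686]
ee_rot: [3.137, -0.011, 0.606]
wrist_force: [0.2, -0.2, 0.1]
width: 0.0795
finger_force: 0.0
```

Run:
```python
from h import *
import pickle
o=get_obs();print(o["width"],o["tool_pos"],o["wrist_force"]);pickle.dump(camera_model("wrist"),open("w3.pkl","wb"));cv2.imwrite("pics/w3.png",snapshot("wrist"))
```

```text
0.07945970826287009 [0.55392267 0.17337241 0.16858959] [ 0.16691981 -0.2026229   0.08529928]
```

View pics/w3.png

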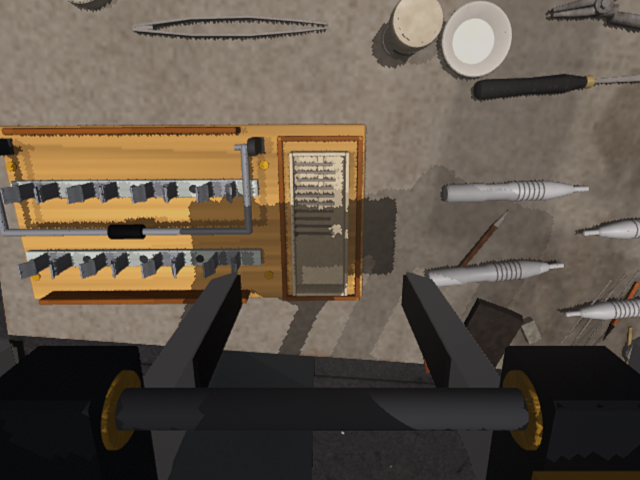

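The box sits inside the tray, with top corners (290,152), (349,152), (294,295) and (347,296). The bail sleeve is at (126,231). The tall jar is at (415,25), and the graver at (540,88) lies well clear.

Run:
```python
from h import *
import pickle
m=pickle.load(open("w3.pkl","rb"));f=lambda p,z:(inr(RK,ray(m,p,z))*1000).round(1)
print("box",[f(p,.030) for p in((290,152),(349,152),(347,296),(294,295))],"tray",[f(p,.014) for p in((277,137),(366,137),(359,299),(284,299))])
print("sleeve",f((126,231),.036),[f((x,231),.036) for x in(108,144)],"hinge",f((257,146),.0365),"bailR",f((249,231),.036))
print("rail front r",f((262,257),.015),"back r",f((257,189),.015))
print("jar",f((415,20),.062))
# handpieces rough
for a,b in(((588,188),(443,193)),((563,265),(428,277))):
    a,b=[ray(m,p,.008) for p in(a,b)];d=a-b;print(a[:2],b[:2],np.linalg.norm(d),np.arctan2(d[1],d[0]))
print(rmove(0,0,.11,np.pi/2),rmove(0,0,.11,-np.pi/2))
```

```text
box [array([  60.5, -127.9]), array([  60.4, -172.4]), array([ -57.9, -172.8]), array([ -56.8, -128.5])] tray [array([  71. , -116.8]), array([  70.8, -186.8]), array([ -68.2, -184.6]), array([ -67.9, -118.5])]
sleeve [0.7 0.9] [array([ 0.7, 14.9]), array([  0.7, -13.1])] hinge [  65.4 -104.2] bailR [  0.4 -94.9]
rail front r [ -28.4 -100.9] back r [ 30.  -99.3]
jar [ 143.3 -209.7]
[0.70276285 0.00544824] [0.63079014 0.10215186] 0.120547335585729 -0.9309784476357559
[ 0.64129917 -0.02542779] [0.56503949 0.06519643] 0.11844106829481771 -0.8712615289273284
(array([ -0.16, -15.01,   5.49]), 89.9) (array([ -0.16, -15.01,   5.49]), 89.9)
```

Call:
servo_tool([
  [0,-2,1,-10],
  [0,-5,2,-20],
  [0,-8,3,-30],
  [0,-11,4,-40],
  [-0.1,-13.5,5,-50],
  [-0.2,-15,5.5,-60],
  [-0.2,-15,5.5,-70],
  [-0.2,-15,5.5,-80],
], claw=165)

```text
time: 7.75
tool_pos: [0.4622, 0.2945, 0.1047]
ee_rot: [-3.137, 0.0, 2.008]
wrist_force: [-0.5, 0.0, 1.2]
width: 0.0327
finger_force: 0.0
```

Call:
servo_tool([
  [0,0,0,-10],
  [0,0,0,-10],
  [0,0,0,-10],
])

```text
time: 8.12
tool_pos: [0.4632, 0.2945, 0.1062]
ee_rot: [-3.139, -0.0, 2.174]
wrist_force: [-0.6, 0.4, -0.3]
width: 0.0332
finger_force: 0.0
```

Run:
```python
from h import *
o=get_obs();print(o["width"],inr(RK,o["tool_pos"]),o["tool_pos"],rmove(.0005,0,.033,np.pi/2))
```

```text
0.03319102322068615 [-0.00269686  0.00060921] [0.463237   0.29454836 0.10615076] (array([-0.06,  0.34,  7.31]), -0.2)
```

Call:
servo_tool([
  [0,0.3,2,0],
  [0,0.3,4,0],
  [0,0.3,6,0],
  [0,0.3,7.1,0],
  [0,0.3,7.1,0],
])

```text
time: 8.75
tool_pos: [0.4657, 0.2962, 0.0354]
ee_rot: [-3.139, -0.0, 2.176]
wrist_force: [0.2, 0.3, -0.6]
width: 0.0333
finger_force: 0.0
```

Call:
servo_tool([
  [0,0,0,0],
  [0,0,0,0],
  [0,0,0,0],
  [0,0,0,0],
], claw=240)

```text
time: 9.25
tool_pos: [0.4658, 0.2961, 0.0372]
ee_rot: [-3.14, 0.0, 2.177]
wrist_force: [-4.7, -3.1, 5.6]
width: 0.011
finger_force: 30.0
```

Call:
servo_tool([
  [0,0.2,-1.6,0],
  [0,0.8,-3.2,0],
  [0,1.9,-4.5,0],
  [0,3.2,-5.5,0],
  [0,4.7,-6.2,0],
  [0,6.4,-6.4,0],
  [0,8.0,-6.2,0],
  [0,9.1,-5.8,0],
])

```text
time: 10.25
tool_pos: [0.5427, 0.3491, 0.0968]
ee_rot: [3.138, 0.001, 2.177]
wrist_force: [-1.1, -2.7, 1.2]
width: 0.011
finger_force: 30.0
```

Call:
servo_tool([
  [0,0.6,0.3,0],
  [0,1.0,0.6,0],
  [0,1.0,0.6,0],
])

```text
time: 10.62
tool_pos: [0.5496, 0.3539, 0.0905]
ee_rot: [3.141, 0.001, 2.176]
wrist_force: [-3.5, -3.6, 9.6]
width: 0.0108
finger_force: 30.0
```

Bail is held at the back; release, lift, and go above the handpieces.

Call:
servo_tool([
  [0,0,0,0],
  [0,0,0,0],
  [0,0,-2,0],
  [0,0,-5,0],
  [0,0,-8,0],
  [0,0,-12,0],
  [0,0,-13,0],
], claw=165)

```text
time: 11.5
tool_pos: [0.5508, 0.3551, 0.2235]
ee_rot: [3.133, 0.001, 2.177]
wrist_force: [0.0, 0.6, -0.4]
width: 0.0332
finger_force: 0.0
```

Run:
```python
from h import *
o=get_obs();print(o["width"],o["tool_pos"]);print(move([.62,.0,.215],2.22))
```

```text
0.033172803691513146 [0.55078153 0.35507843 0.22353189]
(array([-33.13, -14.54,   0.76]), -2.5)
```

Call:
servo_tool([
  [-4,-1.8,0,0],
  [-9,-4,0,0],
  [-14,-6.2,0,0],
  [-19,-8.4,0,0],
  [-24,-10.6,0.3,-1],
  [-29,-12.8,0.6,-2],
  [-33,-14.5,0.8,-2.5],
  [-33,-14.5,0.8,-2.5],
])

```text
time: 12.5
tool_pos: [0.6179, -0.0028, 0.2087]
ee_rot: [-3.139, -0.001, 2.215]
wrist_force: [0.7, 0.7, -0.3]
width: 0.0331
finger_force: 0.0
```

Run:
```python
from h import *
import pickle
o=get_obs();print(o["tool_pos"],o["ee_rot"]);pickle.dump(camera_model("wrist"),open("w4.pkl","wb"));a=snapshot("wrist");cv2.imwrite("pics/w4.png",a)
```

```text
[ 0.61788365 -0.00275761  0.20873551] [-3.13941798e+00 -1.28241654e-03  2.21534049e+00]
```

View pics/w4.png

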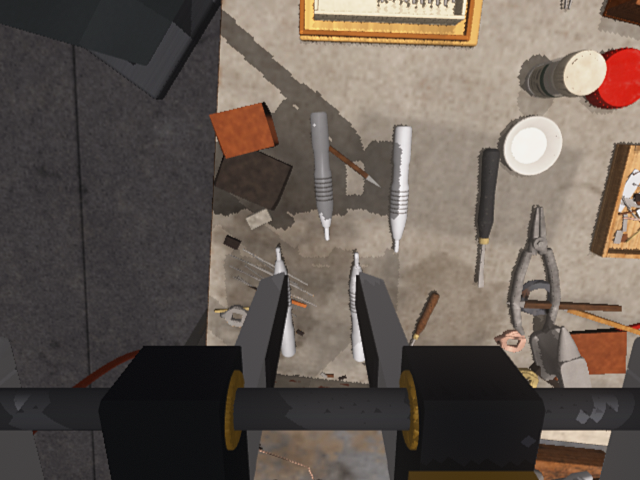

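B lies with its tail at (319,113) and nose at (327,239), and A with its tail at (403,127) and nose at (396,250). C (nose (355,251), tail (361,362)) and D (nose (278,246), tail (290,356)) are partly behind the fingers.

```bash
cat >> h.py <<'E'
def hp(m,nose,tail):
    a,b=ray(m,nose,.008),ray(m,tail,.010);d=(b-a)[:2];L=np.hypot(*d);u=d/L
    return a[:2]+u*.065,np.arctan2(u[1],u[0]),L   # mid, angle of tail direction
E
python3 - <<'E'
from h import *
import pickle
m=pickle.load(open("w4.pkl","rb"))
for n,a,b in(("A",(396,250),(403,127)),("B",(327,239),(319,113)),("C",(355,251),(361,362)),("D",(278,246),(290,356))):
    mid,t,L=hp(m,a,b);print(n,mid.round(4),round(t,3),round(L,4),inr(RK,mid),move([*mid,.016],t))
E
```

```text
A [0.6624 0.0586] 2.217 0.1159 [ 0.02610294 -0.30680908] (array([ 2.01,  7.16, 19.31]), 0.0)
B [0.5987 0.0246] 2.28 0.1168 [-0.04556362 -0.29841635] (array([ 3.13,  0.03, 19.32]), -3.6)
C [ 0.713  -0.0671] -0.852 0.1235 [-0.004007   -0.43889098] (array([-11.07,   3.63,  19.29]), -4.1)
D [ 0.6502 -0.108 ] -0.851 0.1214 [-0.07897263 -0.43657382] (array([-10.54,  -3.85,  19.3 ]), -4.2)
```

Call:
servo_tool([
  [1,0,3,-1.8],
  [2,0,7,-3.6],
  [3.1,0,11,-3.6],
  [3.1,0,15,-3.6],
  [3.1,0,17,-3.6],
  [3.1,0,17,-3.6],
  [3.1,0,17,-3.6],
])

```text
time: 13.42
tool_pos: [0.6, 0.0259, 0.0417]
ee_rot: [3.14, 0.001, 2.284]
wrist_force: [1.0, -0.2, 1.7]
width: 0.0333
finger_force: 0.0
```

Run:
```python
from h import *
for i in range(1): print(get_obs()["tool_pos"],move([.5987,.0246,.017],2.28))
```

```text
[0.59999775 0.02593974 0.04168203] (array([-0.01, -0.19,  2.47]), 0.2)
```

Call:
servo_tool([
  [0,-0.2,1,0],
  [0,-0.2,2,0],
  [0,-0.2,2.4,0],
  [0,-0.2,2.4,0],
  [0,-0.2,2.4,0],
])

```text
time: 14.05
tool_pos: [0.598, 0.0236, 0.0167]
ee_rot: [3.141, 0.0, 2.283]
wrist_force: [-0.2, 0.6, -1.1]
width: 0.0333
finger_force: 0.0
```

Call:
servo_tool([
  [0,0,0,0],
  [0,0,0,0],
  [0,0,0,0],
  [0,0,0,0],
], claw=230)

```text
time: 14.55
tool_pos: [0.598, 0.0237, 0.0167]
ee_rot: [3.141, 0.0, 2.283]
wrist_force: [0.9, 0.5, 1.3]
width: 0.0155
finger_force: 30.0
```

Call:
servo_tool([
  [0,0,-1,0],
  [0,0,-4,0],
  [0,0,-8,0],
  [0,0,-11,0],
  [0,0,-11,0],
])

```text
time: 15.18
tool_pos: [0.5998, 0.0236, 0.1301]
ee_rot: [3.137, 0.005, 2.283]
wrist_force: [-0.4, 0.1, -1.1]
width: 0.0157
finger_force: 30.0
```

Run:
```python
from h import *
o=get_obs();print(o["tool_pos"],o["ee_rot"],o["width"],rmove(0.001,.072,.13,np.pi))
```

```text
[0.59975975 0.02357813 0.13012041] [3.13661482 0.00494765 2.28308497] 0.015682028411778078 (array([36.49,  8.49, -0.13]), -84.0)
```

Call:
servo_tool([
  [3,0.7,0,-8],
  [8,1.8,0,-18],
  [13,3,0,-28],
  [18.5,4.3,0,-38],
  [24,5.6,0,-48],
  [29.5,6.9,0,-58],
  [34,8,0,-68],
  [36,8.4,0,-78],
])

```text
time: 16.18
tool_pos: [0.4235, 0.3525, 0.124]
ee_rot: [3.141, -0.004, -2.63]
wrist_force: [0.0, -1.1, -1.0]
width: 0.0159
finger_force: 30.0
```

Call:
servo_tool([
  [0.4,0.2,0,-6],
  [0.4,0.2,0,-6],
  [0.4,0.2,0,-6],
  [0.4,0.2,0,-6],
])

```text
time: 16.68
tool_pos: [0.4218, 0.3504, 0.126]
ee_rot: [-3.141, -0.001, -2.536]
wrist_force: [-0.1, -0.2, -0.8]
width: 0.0154
finger_force: 30.0
```

Run:
```python
from h import *
import pickle
o=get_obs();print(o["tool_pos"],inr(RK,o["tool_pos"]),o["width"],rmove(0.001,.072,.055,np.pi))
pickle.dump(camera_model("wrist"),open("w5.pkl","wb"));cv2.imwrite("pics/w5.png",snapshot("wrist"))
```

```text
[0.42182527 0.35039969 0.12598237] [-0.00481824  0.07010598] 0.015413292760463108 (array([-0.59,  0.19,  7.1 ]), -0.1)
```

View pics/w5.png

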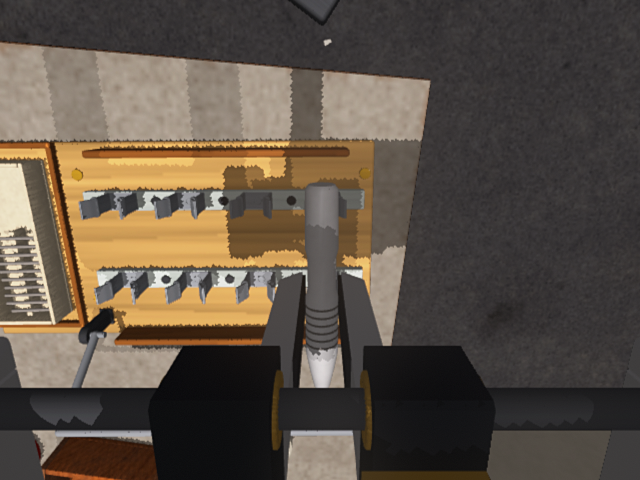

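The bail stays back. The handpiece in hand points tail-forward, its tail at (322,187). Front clip jaw centres are near columns 111, 180 and 251 on row ~205.

Run:
```python
from h import *
import pickle
m=pickle.load(open("w5.pkl","rb"))
for z in(.028,.034,.04): print(z,[(inr(RK,ray(m,p,z))*1000).round(1) for p in((111,206),(180,206),(251,204))])
print("rails",[(inr(RK,ray(m,p,.015))*1000).round(1) for p in((82,204),(363,198),(100,286))])
t=ray(m,(322,187),.120);print("tail",inr(RK,t))
m.update()
# predicted centre
print(proj(m,[[*tow(RK,[-.030,y]),.034] for y in(-.072,-.024,.024,.072)]).round(1))
```

```text
0.028 [array([-28.6, -72.7]), array([-28.5, -25.9]), array([-29.8,  22.4])]
0.034 [array([-29.9, -69.4]), array([-29.9, -23.7]), array([-31.1,  23.5])]
0.04 [array([-31.3, -66.1]), array([-31.2, -21.5]), array([-32.4,  24.5])]
rails [array([ -27.2, -100.1]), array([-31.2,  99.5]), array([ 36. , -97.3])]
tail [-0.05714472  0.07032491]
[[107.1 205.9]
 [179.5 205.8]
 [251.9 205.7]
 [324.4 205.6]]
```

Call:
servo_tool([
  [-0.3,0.1,1.5,0],
  [-0.6,0.2,3.5,0],
  [-0.6,0.2,5.5,0],
  [-0.6,0.2,6.5,0],
  [-0.6,0.2,6.5,0],
  [-0.6,0.2,6.5,0],
])

```text
time: 17.48
tool_pos: [0.426, 0.3562, 0.0621]
ee_rot: [-3.142, 0.001, -2.534]
wrist_force: [0.3, 0.2, -0.7]
width: 0.0157
finger_force: 30.0
```

Run:
```python
from h import *
o=get_obs();print(inr(RK,o["tool_pos"]),o["wrist_force"],rmove(0.001,.072,.0316,np.pi))
```

```text
[0.00191798 0.07254529] [ 0.32655627  0.2383997  -0.71213542] (array([ 0.1 , -0.05,  3.05]), -0.0)
```

Call:
servo_tool([
  [0,0,0.6,0],
  [0,0,1.2,0],
  [0,0,1.8,0],
  [0,0,2.3,0],
  [0,0,2.7,0],
  [0,0,3.0,0],
  [0,0,3.1,0],
  [0,0,3.1,0],
])

```text
time: 18.48
tool_pos: [0.4255, 0.3559, 0.0316]
ee_rot: [-3.141, 0.0, -2.534]
wrist_force: [-0.5, -0.7, 8.8]
width: 0.0159
finger_force: 30.0
```

Call:
servo_tool([
  [0,0,0.2,0],
  [0,0,0.3,0],
  [0,0,0.3,0],
])

```text
time: 18.85
tool_pos: [0.4255, 0.356, 0.0315]
ee_rot: [-3.141, 0.001, -2.534]
wrist_force: [-6.8, -5.2, 20.2]
width: 0.0157
finger_force: 30.0
```

Call:
servo_tool([
  [0,0,0,0],
  [0,0,0,0],
  [0,0,0,0],
  [0,0,-1,0],
  [0,0,-3,0],
  [0,0,-4,0],
  [0,0,-4,0],
], claw=170)

```text
time: 19.73
tool_pos: [0.4261, 0.3564, 0.0687]
ee_rot: [-3.141, 0.002, -2.534]
wrist_force: [-0.1, 0.5, 0.2]
width: 0.0314
finger_force: 0.0
```

Call:
servo_tool([
  [0,0,0,0],
  [0,0,0,0],
  [0,0,1,0],
  [0,0,1.8,0],
  [0,0,2.2,0],
  [0,0,2.5,0],
  [0,0,2.5,0],
], claw=255)

```text
time: 20.6
tool_pos: [0.4247, 0.3555, 0.0452]
ee_rot: [-3.141, -0.002, -2.534]
wrist_force: [-5.6, -4.3, 14.7]
width: 0.0006
finger_force: 7.4
```

Call:
servo_tool([
  [0,0,-2,0],
  [0,0,-6,0],
  [0,0,-10,0],
  [0,0,-13,0],
  [0,0,-14.5,0],
  [0,0,-14.5,0],
], claw=165)

```text
time: 21.35
tool_pos: [0.4258, 0.3562, 0.188]
ee_rot: [-3.141, 0.002, -2.534]
wrist_force: [-0.3, 0.6, 0.7]
width: 0.0332
finger_force: 0.0
```

Run:
```python
from h import *
o=get_obs();print(o["tool_pos"],move([.64,.045,.18],2.22))
```

```text
[0.42581296 0.35618979 0.18795932] (array([  0.18, -37.78,   0.8 ]), 87.6)
```

```bash
cat >> h.py <<'E'
def blobs(img,box=(300,155,450,275)):
    x0,y0,x1,y1=box;g=cv2.GaussianBlur(img[y0:y1,x0:x1],(3,3),0).min(2);n,l,s,c=cv2.connectedComponentsWithStats((g>140).astype(np.uint8))
    out=[]
    for i in range(1,n):
        if s[i,4]>60:
            p=np.argwhere(l==i)[:,::-1].astype(np.float32);r=cv2.minAreaRect(p);out.append((np.round(c[i]+[x0,y0],1).tolist(),int(s[i,4]),np.round(r[1],1).tolist(),round(r[2])))
    return out
E
python3 - <<'E'
from h import *
print(*blobs(cv2.imread("pics/top0.png")),sep="\n");a=snapshot("top");cv2.imwrite("pics/top1.png",a);print("now");print(*blobs(a),sep="\n")
E
```

```text
([445.0, 161.5], 128, [21.1, 8.7], 58)
([391.2, 189.1], 507, [14.8, 69.8], 60)
([301.6, 176.9], 71, [18.0, 4.0], 90)
([423.4, 211.7], 400, [12.7, 62.5], 39)
([340.4, 209.1], 365, [7.2, 56.6], 53)
([325.2, 247.4], 1936, [82.5, 67.6], 13)
now
([338.1, 157.4], 79, [7.0, 15.0], 90)
([444.8, 161.4], 131, [21.6, 8.9], 56)
([339.2, 227.1], 3667, [84.5, 148.2], 34)
([429.9, 169.2], 125, [22.2, 9.3], 54)
([301.9, 176.7], 83, [18.0, 5.0], 90)
([426.0, 207.4], 538, [17.0, 66.5], 45)
([405.6, 194.6], 112, [13.2, 11.6], 69)
([435.9, 247.2], 67, [5.8, 18.3], 58)
```

Call:
servo_tool([
  [0,-3,0,10],
  [0,-8,0,20],
  [0,-13.5,0,30],
  [0,-19,0,40],
  [0,-25,0,50],
  [0,-30.5,0,60],
  [0,-35,0,70],
  [0,-37.8,0.8,80],
])

```text
time: 22.4
tool_pos: [0.6416, 0.0433, 0.177]
ee_rot: [-3.139, -0.002, 2.345]
wrist_force: [0.9, 0.3, 0.2]
width: 0.0334
finger_force: 0.0
```

Call:
servo_tool([
  [0,0,0,7.5],
  [0,0,0,7.5],
  [0,0,0,7.5],
])

```text
time: 22.78
tool_pos: [0.6407, 0.0459, 0.1783]
ee_rot: [-3.14, -0.001, 2.224]
wrist_force: [0.5, -0.8, -0.4]
width: 0.0329
finger_force: 0.0
```

Run:
```python
from h import *
import pickle
o=get_obs();pickle.dump(camera_model("wrist"),open("w6.pkl","wb"));a=snapshot("wrist");cv2.imwrite("pics/w6.png",a)
```

```text
(no output)
```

View pics/w6.png

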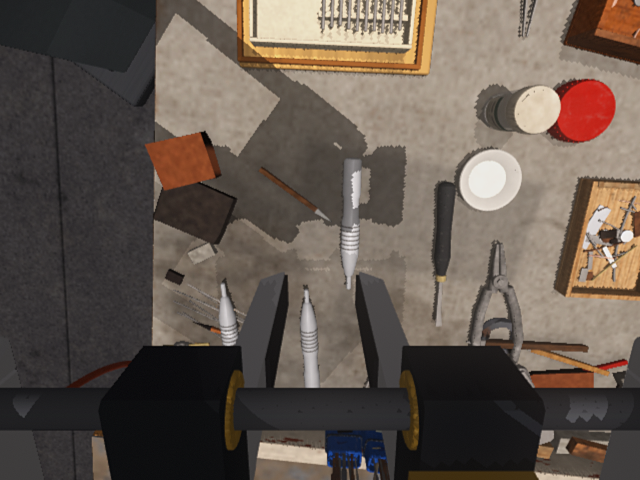

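A is still in place: tail (352,160), nose (349,289). C's nose is at (306,286) and D's at (224,282).

Run:
```python
from h import *
import pickle
m=pickle.load(open("w6.pkl","rb"))
mid,t,L=hp(m,(349,289),(352,160));print(mid,t,L,move([*mid,.035],t))
print(ray(m,(306,286),.008),ray(m,(224,282),.008))
m=pickle.load(open("w4.pkl","rb"));print(ray(m,(355,251),.008),ray(m,(278,246),.008))
```

```text
[0.66403222 0.05721322] 2.223642724861048 0.11753289948815278 (array([-0.53,  2.54, 14.37]), 0.0)
[ 0.67033534 -0.01608575  0.008     ] [ 0.60839357 -0.05856591  0.008     ]
[ 0.67025813 -0.01812331  0.008     ] [ 0.6073031  -0.05908219  0.008     ]
```

Call:
servo_tool([
  [-0.2,1,2,0],
  [-0.5,2.5,5,0],
  [-0.5,2.5,10,0],
  [-0.5,2.5,14,0],
  [-0.5,2.5,14.3,0],
  [-0.5,2.5,14.3,0],
])

```text
time: 23.58
tool_pos: [0.6647, 0.0571, 0.037]
ee_rot: [3.141, 0.001, 2.223]
wrist_force: [0.5, -0.9, 0.3]
width: 0.0331
finger_force: 0.0
```

Run:
```python
from h import *
print(get_obs()["tool_pos"],move([.6637,.0573,.0165],2.223))
```

```text
[0.66467401 0.05709112 0.03696331] (array([ 0.08, -0.07,  2.05]), -0.0)
```

Call:
servo_tool([
  [0,0,1,0],
  [0,0,1.8,0],
  [0,0,2,0],
  [0,0,2,0],
])

```text
time: 24.08
tool_pos: [0.6641, 0.0567, 0.0164]
ee_rot: [-3.141, -0.0, 2.222]
wrist_force: [0.3, 0.4, -0.7]
width: 0.0329
finger_force: 0.0
```

Call:
servo_tool([
  [0,0,0,0],
  [0,0,0,0],
  [0,0,0,0],
  [0,0,0,0],
], claw=230)

```text
time: 24.58
tool_pos: [0.6643, 0.0567, 0.0168]
ee_rot: [3.141, 0.0, 2.222]
wrist_force: [0.2, -0.1, 1.8]
width: 0.0155
finger_force: 30.0
```

Call:
servo_tool([
  [0,0,-1,0],
  [0,0,-4,0],
  [0,0,-8,0],
  [0,0,-11,0],
  [0,0,-11,0],
])

```text
time: 25.2
tool_pos: [0.6661, 0.0568, 0.1306]
ee_rot: [3.136, 0.005, 2.222]
wrist_force: [-0.2, 0.6, -1.0]
width: 0.0158
finger_force: 30.0
```

Run:
```python
from h import *
o=get_obs();print(o["width"],o["tool_pos"],rmove(0.001,.024,.13,np.pi))
```

```text
0.01576376252187751 [0.6661428  0.05682716 0.13057151] (array([33.53, -1.26, -0.1 ]), -87.5)
```

Call:
servo_tool([
  [3,0,0,-8],
  [8,-0.2,0,-18],
  [13,-0.4,0,-28],
  [18.5,-0.6,0,-38],
  [24,-0.8,0,-48],
  [29,-1,0,-58],
  [32,-1.2,0,-68],
  [33.5,-1.3,0,-78],
])

```text
time: 26.2
tool_pos: [0.4482, 0.3161, 0.1242]
ee_rot: [3.142, -0.004, -2.692]
wrist_force: [0.5, -0.3, -2.3]
width: 0.0155
finger_force: 30.0
```

Call:
servo_tool([
  [0,0,0,-9.5],
  [0,0,2,-9.5],
  [0,0,4,-9.5],
  [0,0,5,-9.5],
  [0,0,5,-9.5],
  [0,0,5,-9.5],
])

```text
time: 26.95
tool_pos: [0.4511, 0.3155, 0.0769]
ee_rot: [-3.141, 0.001, -2.534]
wrist_force: [-0.8, 0.1, -0.8]
width: 0.0156
finger_force: 30.0
```

Run:
```python
from h import *
o=get_obs();print(inr(RK,o["tool_pos"]),o["tool_pos"],o["width"],rmove(0.001,.024,.0316,np.pi))
```

```text
[-0.00071918  0.02470859] [0.45110449 0.31546472 0.07691124] 0.015590895784682143 (array([-0.17, -0.07,  4.53]), -0.0)
```

Call:
servo_tool([
  [-0.1,-0.05,1.5,0],
  [-0.1,-0.05,2.2,0],
  [-0.1,-0.05,2.8,0],
  [-0.1,-0.05,3.4,0],
  [-0.1,-0.05,3.9,0],
  [-0.1,-0.05,4.4,0],
  [-0.1,-0.05,4.8,0],
  [-0.1,-0.05,4.9,0],
])

```text
time: 27.95
tool_pos: [0.4525, 0.316, 0.0315]
ee_rot: [-3.141, 0.002, -2.534]
wrist_force: [-6.0, -3.2, 21.3]
width: 0.0159
finger_force: 30.0
```

Call:
servo_tool([
  [0,0,0,0],
  [0,0,0,0],
  [0,0,0,0],
  [0,0,-1,0],
  [0,0,-3,0],
  [0,0,-4,0],
  [0,0,-4,0],
], claw=170)

```text
time: 28.82
tool_pos: [0.4526, 0.3159, 0.0687]
ee_rot: [-3.141, 0.003, -2.534]
wrist_force: [-0.4, 0.4, -0.3]
width: 0.0314
finger_force: 0.0
```

Call:
servo_tool([
  [0,0,0,0],
  [0,0,0,0],
  [0,0,1,0],
  [0,0,1.8,0],
  [0,0,2.2,0],
  [0,0,2.6,0],
  [0,0,2.6,0],
], claw=255)

```text
time: 29.7
tool_pos: [0.4511, 0.3151, 0.0452]
ee_rot: [-3.141, -0.002, -2.534]
wrist_force: [-9.3, -4.5, 18.8]
width: 0.0005
finger_force: 9.5
```

Call:
servo_tool([
  [0,0,-2,0],
  [0,0,-6,0],
  [0,0,-10,0],
  [0,0,-13,0],
  [0,0,-15,0],
  [0,0,-15,0],
], claw=165)

```text
time: 30.45
tool_pos: [0.4528, 0.316, 0.1932]
ee_rot: [-3.141, 0.004, -2.534]
wrist_force: [0.0, -0.4, -0.0]
width: 0.0335
finger_force: 0.0
```

Run:
```python
from h import *
o=get_obs();print(o["tool_pos"],move([.675,-.085,.18],2.2),move([.61,-.005,.18],2.2))
```

```text
[0.45276375 0.31602398 0.19317193] (array([  4.65, -45.61,   1.32]), 88.8) (array([  5.42, -35.33,   1.31]), 88.8)
```

Call:
servo_tool([
  [0.3,-3,0,10],
  [0.8,-8,0,20],
  [1.3,-13.5,0,30],
  [1.8,-19,0,40],
  [2.4,-25,0,50],
  [3,-30.5,0,60],
  [3.7,-36,0,70],
  [4.3,-41.5,0,80],
])

```text
time: 31.45
tool_pos: [0.6534, -0.0514, 0.1891]
ee_rot: [-3.14, -0.003, 2.347]
wrist_force: [0.4, 0.3, 0.2]
width: 0.0336
finger_force: 0.0
```

Run:
```python
from h import *
o=get_obs();print(o["tool_pos"],move([.675,-.085,.18],2.27))
```

```text
[ 0.65343315 -0.05140062  0.18910404] (array([-3.91, -0.81,  0.9 ]), 4.4)
```

Call:
servo_tool([
  [-1.5,-0.3,0.4,2],
  [-3,-0.6,0.9,4],
  [-3.9,-0.8,0.9,4],
  [-3.9,-0.8,0.9,4],
  [-3.9,-0.8,0.9,4],
])

```text
time: 32.08
tool_pos: [0.6752, -0.082, 0.1831]
ee_rot: [3.141, 0.0, 2.285]
wrist_force: [0.2, -0.6, -0.3]
width: 0.0329
finger_force: 0.0
```

Run:
```python
from h import *
import pickle
o=get_obs();pickle.dump(camera_model("wrist"),open("w7.pkl","wb"));a=snapshot("wrist");cv2.imwrite("pics/w7.png",a)
```

```text
(no output)
```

View pics/w7.png

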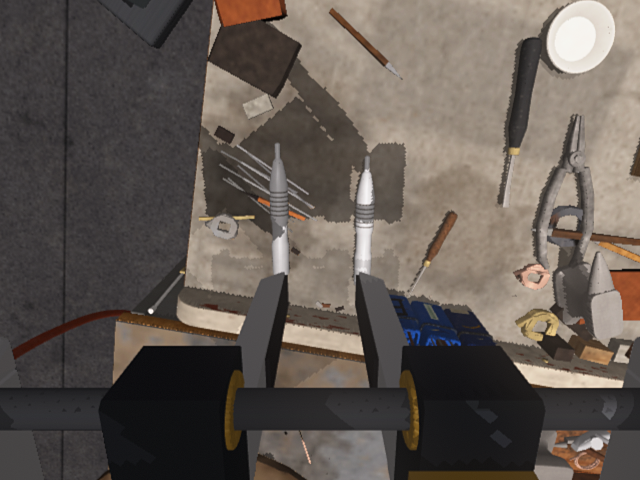

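C: nose (366,157), tail (363,273). D: nose (277,145), tail (281,273). The blue tool holder at (440,320) is near C's tail, so I check the clearance.

Run:
```python
from h import *
import pickle
m=pickle.load(open("w7.pkl","rb"))
for n,a,b in(("C",(366,157),(363,273)),("D",(277,145),(281,273))):
    mid,t,L=hp(m,a,b);y=t+np.pi;print(n,mid.round(4),y,round(L,4),move([*mid,.037],y))
    rr=[*mid,y]
    print([(z,(inr(rr,ray(m,p,z))*1000).round()) for z in(.03,.06,.1) for p in((400,297),(395,285),(490,345))])
```

```text
C [ 0.7148 -0.0691] 2.2879088865674895 0.1047 (array([-1.6 ,  3.83, 14.62]), -0.2)
[(0.03, array([-54., -31.])), (0.03, array([-43., -26.])), (0.03, array([-103., -115.])), (0.06, array([-40., -24.])), (0.06, array([-30., -20.])), (0.06, array([ -84., -101.])), (0.1, array([-21., -16.])), (0.1, array([-12., -12.])), (0.1, array([-58., -82.]))]
D [ 0.6515 -0.1108] 2.287023726543037 0.1147 (array([-0.61, -3.68, 14.61]), -0.1)
[(0.03, array([ -64., -106.])), (0.03, array([ -53., -101.])), (0.03, array([-113., -191.])), (0.06, array([-50., -99.])), (0.06, array([-40., -95.])), (0.06, array([ -94., -176.])), (0.1, array([-31., -91.])), (0.1, array([-22., -87.])), (0.1, array([ -68., -157.]))]
```

Call:
servo_tool([
  [-0.3,1.5,2,0],
  [-0.8,3,5,0],
  [-0.8,3.8,9,0],
  [-0.8,3.8,12,0],
  [-0.8,3.8,14,0],
  [-0.8,3.8,14.6,0],
  [-0.8,3.8,14.6,0],
])

```text
time: 33.0
tool_pos: [0.7096, -0.0643, 0.0368]
ee_rot: [3.141, 0.001, 2.283]
wrist_force: [-0.2, -0.6, -0.3]
width: 0.0333
finger_force: 0.0
```

Run:
```python
from h import *
p=np.array([.7143,-.0685])+.008*np.array([np.cos(2.288),np.sin(2.288)])
o=get_obs();print(o["tool_pos"],o["wrist_force"],move([*p,.0165],2.288))
```

```text
[ 0.70962924 -0.06427813  0.03682452] [-0.19473967 -0.63874986 -0.28497026] (array([0.18, 0.07, 2.03]), -0.3)
```

Call:
servo_tool([
  [0.1,0,1,0],
  [0.1,0,1.8,0],
  [0.1,0,2,0],
  [0.1,0,2,0],
])

```text
time: 33.5
tool_pos: [0.7085, -0.0636, 0.0162]
ee_rot: [-3.141, -0.0, 2.283]
wrist_force: [0.4, -0.0, 0.2]
width: 0.0335
finger_force: 0.0
```

Call:
servo_tool([
  [0,0,0,0],
  [0,0,0,0],
  [0,0,0,0],
  [0,0,0,0],
], claw=230)

```text
time: 34.0
tool_pos: [0.7089, -0.0636, 0.0169]
ee_rot: [3.141, 0.001, 2.283]
wrist_force: [-0.4, 0.6, 2.3]
width: 0.0156
finger_force: 30.0
```

Call:
servo_tool([
  [0,0,-1,0],
  [0,0,-4,0],
  [0,0,-8,0],
  [0,0,-11,0],
  [0,0,-11,0],
])

```text
time: 34.62
tool_pos: [0.7105, -0.0639, 0.1309]
ee_rot: [3.137, 0.006, 2.283]
wrist_force: [-0.3, 1.0, -0.5]
width: 0.0155
finger_force: 30.0
```

Run:
```python
from h import *
o=get_obs();print(o["width"],o["tool_pos"],o["ee_rot"][2],rmove(0.009,-.024,.13,0))
```

```text
0.015513589275451158 [ 0.71047543 -0.06389057  0.13087227] 2.2830102242385406 (array([40.72,  5.62, -0.13]), -84.0)
```

Call:
servo_tool([
  [3,0.4,0,8],
  [8,1.1,0,18],
  [13.5,1.8,0,28],
  [19,2.6,0,38],
  [24.5,3.4,0,48],
  [30,4.1,0,58],
  [35,4.8,0,68],
  [39,5.4,0,78],
])

```text
time: 35.62
tool_pos: [0.492, 0.268, 0.1242]
ee_rot: [-3.14, 0.003, 0.917]
wrist_force: [0.3, -0.5, -0.2]
width: 0.0157
finger_force: 30.0
```

Call:
servo_tool([
  [0,0,0,9],
  [0,0,0,18],
  [0,0,0,18],
  [0,0,0,18],
  [0,0,0,18],
])

```text
time: 36.25
tool_pos: [0.4945, 0.2667, 0.126]
ee_rot: [-3.141, 0.001, 0.608]
wrist_force: [-0.4, -0.9, -1.9]
width: 0.0159
finger_force: 30.0
```

Run:
```python
from h import *
o=get_obs();print(o["width"],o["tool_pos"],o["ee_rot"][2],rmove(0.009,-.024,.077,0))
```

```text
0.01587467116770338 [0.49446574 0.26666088 0.1259592 ] 0.6083524533063116 (array([ 0.2 , -1.61,  4.9 ]), 0.0)
```

Call:
servo_tool([
  [0.1,-0.8,0.5,0],
  [0.2,-1.6,1.5,0],
  [0.2,-1.6,3,0],
  [0.2,-1.6,4.5,0],
  [0.2,-1.6,4.9,0],
  [0.2,-1.6,4.9,0],
])

```text
time: 37.0
tool_pos: [0.4869, 0.2809, 0.0768]
ee_rot: [-3.142, 0.001, 0.607]
wrist_force: [-0.0, 0.5, -0.3]
width: 0.0155
finger_force: 30.0
```

Run:
```python
from h import *
o=get_obs();print(o["width"],inr(RK,o["tool_pos"]),rmove(0.009,-.024,.0316,0))
```

```text
0.015520689030984048 [ 0.00895024 -0.024093  ] (array([ 0.01, -0.01,  4.52]), -0.0)
```

Call:
servo_tool([
  [0,0,1.5,0],
  [0,0,2.2,0],
  [0,0,2.8,0],
  [0,0,3.4,0],
  [0,0,3.9,0],
  [0,0,4.4,0],
  [0,0,4.8,0],
  [0,0,4.9,0],
])

```text
time: 38.0
tool_pos: [0.4877, 0.2818, 0.0317]
ee_rot: [-3.142, -0.002, 0.608]
wrist_force: [-6.0, -1.3, 16.6]
width: 0.0157
finger_force: 30.0
```

Call:
servo_tool([
  [0,0,0,0],
  [0,0,0,0],
  [0,0,0,0],
  [0,0,-1,0],
  [-0.4,0,-3,0],
  [-0.8,0,-4,0],
  [-0.8,0,-4,0],
], claw=170)

```text
time: 38.88
tool_pos: [0.4811, 0.2768, 0.0697]
ee_rot: [3.141, -0.002, 0.607]
wrist_force: [0.8, -0.3, -0.5]
width: 0.0315
finger_force: 0.0
```

Call:
servo_tool([
  [0,0,0,0],
  [0,0,0,0],
  [0,0,1,0],
  [0,0,1.8,0],
  [0,0,2.2,0],
  [0,0,2.6,0],
  [0,0,2.6,0],
], claw=255)

```text
time: 39.75
tool_pos: [0.4799, 0.2763, 0.0452]
ee_rot: [3.142, 0.002, 0.608]
wrist_force: [-7.1, -2.1, 14.1]
width: 0.0005
finger_force: 7.1
```

Call:
servo_tool([
  [0,0,-2,0],
  [0,0,-6,0],
  [0,0,-10,0],
  [0,0,-13,0],
  [0,0,-15,0],
  [0,0,-15,0],
], claw=165)

```text
time: 40.5
tool_pos: [0.4816, 0.2771, 0.1943]
ee_rot: [3.141, -0.004, 0.608]
wrist_force: [-0.2, 0.2, -0.8]
width: 0.033
finger_force: 0.0
```

Run:
```python
from h import *
o=get_obs();print(o["tool_pos"],o["ee_rot"][2],move([.642,-.095,.18],2.287))
```

```text
[0.48155001 0.2770892  0.19433803] 0.6075066596029979 (array([-8.07, 39.71,  1.43]), 83.8)
```

Call:
servo_tool([
  [-0.6,3,0,-10],
  [-1.6,8,0,-20],
  [-2.8,13.5,0,-30],
  [-3.9,19,0,-40],
  [-5,24.5,0,-50],
  [-6.1,30,0,-60],
  [-7.2,35.3,0,-70],
  [-8,39.5,1,-80],
])

```text
time: 41.5
tool_pos: [0.6407, -0.0956, 0.181]
ee_rot: [-3.141, -0.0, 2.008]
wrist_force: [0.3, -0.3, -0.7]
width: 0.0334
finger_force: 0.0
```

Call:
servo_tool([
  [0,0,0,-8],
  [0,0,0,-16],
  [0,0,0,-16],
  [0,0,0,-16],
])

```text
time: 42.0
tool_pos: [0.64, -0.0931, 0.1814]
ee_rot: [-3.141, -0.001, 2.281]
wrist_force: [0.7, -0.4, -0.2]
width: 0.0332
finger_force: 0.0
```

Run:
```python
from h import *
import pickle
o=get_obs();print(o["tool_pos"],o["ee_rot"]);m=camera_model("wrist");pickle.dump(m,open("w8.pkl","wb"));a=snapshot("wrist")
print("nose/tail predicted",proj(m,[[.6515-.065*.656,-.1108+.065*.755,.008],[.6515+.0535*.656,-.1108-.0535*.755,.01]]))
b=a[100:400,200:480];b=cv2.resize(b,None,fx=2,fy=2);cv2.imwrite("pics/w8.png",b)
```

```text
[ 0.6399816  -0.09314216  0.18138599] [-3.14060630e+00 -1.19009272e-03  2.28131028e+00]
nose/tail predicted [[317.63242677 163.16698429]
 [318.5671533  292.61383056]]
```

View pics/w8.png

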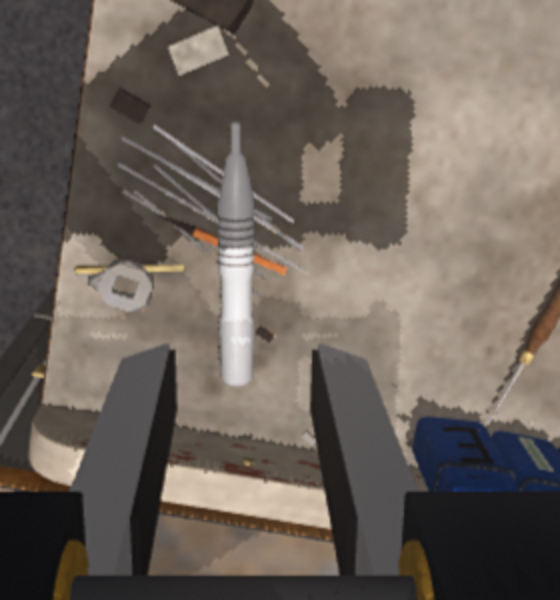

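D is where predicted: nose at full-picture (317.5,162), tail at (318.5,292).

Run:
```python
from h import *
import pickle
m=pickle.load(open("w8.pkl","rb"));mid,t,L=hp(m,(317.5,162),(318.5,291.5));print(mid,t+np.pi,L,move([*mid,.037],t))
```

```text
[ 0.65079183 -0.11010257] 2.2865710895481826 0.11837804052390409 (array([-2.  , -0.29, 14.47]), -0.3)
```

Call:
servo_tool([
  [-0.8,-0.1,2,0],
  [-1.6,-0.3,5,0],
  [-1.6,-0.3,9,0],
  [-1.6,-0.3,12,0],
  [-1.6,-0.3,14,0],
  [-1.6,-0.3,14.4,0],
  [-1.6,-0.3,14.4,0],
])

```text
time: 42.92
tool_pos: [0.649, -0.1076, 0.0391]
ee_rot: [3.141, 0.001, 2.283]
wrist_force: [0.4, 0.8, 0.6]
width: 0.0335
finger_force: 0.0
```

Run:
```python
from h import *
p=np.array([.651,-.1103])+.004*np.array([np.cos(2.287),np.sin(2.287)])
o=get_obs();print(o["tool_pos"],o["wrist_force"],move([*p,.0165],2.287))
```

```text
[ 0.64904397 -0.10761874  0.03906823] [0.3576569  0.77480699 0.55351785] (array([ 0.07, -0.03,  2.26]), -0.2)
```

Call:
servo_tool([
  [0,0,1,0],
  [0,0,1.8,0],
  [0,0,2.2,0],
  [0,0,2.2,0],
])

```text
time: 43.42
tool_pos: [0.6481, -0.1074, 0.0159]
ee_rot: [-3.141, -0.001, 2.283]
wrist_force: [-0.1, 0.6, -0.0]
width: 0.0333
finger_force: 0.0
```

Call:
servo_tool([
  [0,0,0,0],
  [0,0,0,0],
  [0,0,0,0],
  [0,0,0,0],
], claw=230)

```text
time: 43.92
tool_pos: [0.6487, -0.1076, 0.0169]
ee_rot: [3.141, 0.001, 2.283]
wrist_force: [0.6, -0.6, 1.0]
width: 0.0159
finger_force: 30.0
```

Call:
servo_tool([
  [0,0,-1,0],
  [0,0,-4,0],
  [0,0,-8,0],
  [0,0,-11,0],
  [0,0,-11,0],
])

```text
time: 44.55
tool_pos: [0.6505, -0.1079, 0.1305]
ee_rot: [3.137, 0.006, 2.283]
wrist_force: [0.4, -0.2, -0.3]
width: 0.0159
finger_force: 30.0
```

Run:
```python
from h import *
o=get_obs();print(o["width"],o["tool_pos"],o["ee_rot"][2],rmove(0.005,-.072,.13,0))
```

```text
0.015850264002643673 [ 0.65046928 -0.10787602  0.13053697] 2.283083989731314 (array([35.39, 12.14, -0.11]), -84.0)
```

Call:
servo_tool([
  [2.6,0.9,0,8],
  [7,2.4,0,18],
  [11.8,4,0,28],
  [16.7,5.7,0,38],
  [21.6,7.4,0,48],
  [26.5,9.1,0,58],
  [31,10.6,0,68],
  [35,12,0,78],
])

```text
time: 45.55
tool_pos: [0.5086, 0.2371, 0.1242]
ee_rot: [-3.14, 0.003, 0.916]
wrist_force: [1.1, -0.6, -1.4]
width: 0.0156
finger_force: 30.0
```

Call:
servo_tool([
  [0,0,0,9],
  [0,0,0,18],
  [0,0,0,18],
  [0,0,0,18],
  [0,0,0,18],
])

```text
time: 46.18
tool_pos: [0.5105, 0.2357, 0.1259]
ee_rot: [-3.141, 0.001, 0.608]
wrist_force: [1.3, -0.4, -1.6]
width: 0.0158
finger_force: 30.0
```

Run:
```python
from h import *
o=get_obs();print(o["width"],o["tool_pos"],o["ee_rot"][2],rmove(0.005,-.072,.077,0))
```

```text
0.01581379026761905 [0.51045645 0.23565853 0.12594804] 0.6083357288073454 (array([ 0.26, -0.27,  4.89]), 0.0)
```

Call:
servo_tool([
  [0.1,-0.1,0.5,0],
  [0.2,-0.3,1.5,0],
  [0.2,-0.3,3,0],
  [0.2,-0.3,4.5,0],
  [0.2,-0.3,4.9,0],
  [0.2,-0.3,4.9,0],
])

```text
time: 46.92
tool_pos: [0.5102, 0.2394, 0.0768]
ee_rot: [-3.141, 0.001, 0.608]
wrist_force: [-0.2, -0.5, -2.0]
width: 0.0154
finger_force: 30.0
```

Run:
```python
from h import *
o=get_obs();print(o["width"],inr(RK,o["tool_pos"]),rmove(0.005,-.072,.0316,0))
```

```text
0.015396234968350776 [ 0.00439798 -0.07150935] (array([0.07, 0.05, 4.52]), 0.0)
```

Call:
servo_tool([
  [0,0.05,1.5,0],
  [0,0.05,2.2,0],
  [0,0.05,2.8,0],
  [0,0.05,3.4,0],
  [0,0.05,3.9,0],
  [0,0.05,4.4,0],
  [0,0.05,4.8,0],
  [0,0.05,4.9,0],
])

```text
time: 47.92
tool_pos: [0.5113, 0.2396, 0.0316]
ee_rot: [3.141, -0.002, 0.608]
wrist_force: [-5.7, -0.9, 16.7]
width: 0.016
finger_force: 30.0
```

Call:
servo_tool([
  [0,0,0,0],
  [0,0,0,0],
  [0,0,0,0],
  [0,0,-1,0],
  [-0.2,0,-3,0],
  [-0.4,0,-4,0],
  [-0.4,0,-4,0],
], claw=170)

```text
time: 48.8
tool_pos: [0.5083, 0.237, 0.0698]
ee_rot: [3.141, -0.002, 0.607]
wrist_force: [-0.6, -0.1, -0.1]
width: 0.0315
finger_force: 0.0
```

Call:
servo_tool([
  [0,0,0,0],
  [0,0,0,0],
  [0,0,1,0],
  [0,0,1.8,0],
  [0,0,2.2,0],
  [0,0,2.6,0],
  [0,0,2.6,0],
], claw=255)

```text
time: 49.68
tool_pos: [0.5068, 0.2366, 0.0452]
ee_rot: [-3.141, 0.002, 0.608]
wrist_force: [-6.3, -3.6, 14.2]
width: 0.0006
finger_force: 7.0
```

Call:
servo_tool([
  [0,0,-2,0],
  [0,0,-6,0],
  [0,0,-10,0],
  [0,0,-13,0],
  [-3,0,-16,0],
  [-8,-5,-18,0],
  [-8,-7,-18,0],
  [-8,-7,-18,0],
], claw=165)

```text
time: 50.68
tool_pos: [0.4011, 0.2494, 0.2233]
ee_rot: [3.141, -0.002, 0.61]
wrist_force: [0.6, 0.3, 0.5]
width: 0.0332
finger_force: 0.0
```

Run:
```python
from h import *
import pickle
o=get_obs();print(o["tool_pos"],inr(RK,o["tool_pos"]));pickle.dump(camera_model("wrist"),open("w9.pkl","wb"));a=snapshot("wrist");cv2.imwrite("pics/w9.png",a)
```

```text
[0.40105338 0.24940493 0.22326077] [-0.07952305 -0.00096162]
```

View pics/w9.png

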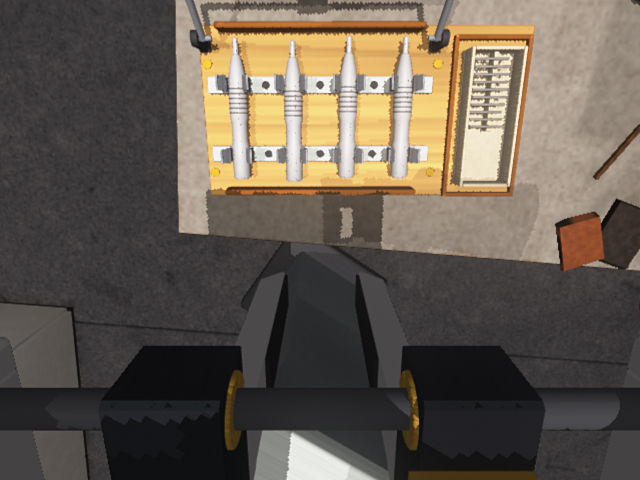

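All four handpieces lie in the clips with noses to the back (nose tips at (237,38), (292,42), (349,38), (405,40)). The box is in the tray and the bail is still back. Next I bring the bail down.

Run:
```python
from h import *
import pickle
m=pickle.load(open("w9.pkl","rb"))
print([(inr(RK,ray(m,p,.023))*1000).round(1) for p in((237,38),(292,42),(349,38),(405,40),(241,179),(294,181),(346,178),(399,178))])
g=inr(RK,[.5496,.3539]);print(g,rmove(*g,.17,np.pi/2))
```

```text
[array([66.3, 70.1]), array([63.3, 23.9]), array([ 66.5, -24.1]), array([ 65.1, -71.3]), array([-52.5,  73.1]), array([-54.3,  24.2]), array([-51.4, -23.9]), array([-51.2, -72.9])]
[1.02092766e-01 4.40755601e-05] (array([18.13, -0.17,  5.28]), -89.9)
```

Call:
servo_tool([
  [2,0,0,-10],
  [5,0,0,-20],
  [8,0,0,-30],
  [11,0,1,-40],
  [14,0,2,-50],
  [17,0,3.5,-60],
  [18,-0.1,5,-70],
  [18.1,-0.2,5.3,-80],
])

```text
time: 51.72
tool_pos: [0.5503, 0.3525, 0.1653]
ee_rot: [-3.136, 0.001, 2.008]
wrist_force: [0.2, -0.0, 0.6]
width: 0.0329
finger_force: 0.0
```

Call:
servo_tool([
  [0,0,0,-10],
  [0,0,0,-10],
  [0,0,0,-10],
  [0,0,0,-10],
])

```text
time: 52.22
tool_pos: [0.5497, 0.3533, 0.1693]
ee_rot: [-3.141, 0.0, 2.177]
wrist_force: [0.2, 0.2, -0.1]
width: 0.0332
finger_force: 0.0
```

Run:
```python
from h import *
o=get_obs();print(o["tool_pos"],inr(RK,o["tool_pos"]),rmove(.102,0,.0895,np.pi/2))
```

```text
[0.54965225 0.35332161 0.16926897] [ 0.10180552 -0.00046065] (array([0.05, 0.02, 7.98]), -0.1)
```

Call:
servo_tool([
  [0,0,2,0],
  [0,0,5,0],
  [0,0,7,0],
  [0,0,8,0],
  [0,0,8,0],
])

```text
time: 52.85
tool_pos: [0.5491, 0.3534, 0.0888]
ee_rot: [-3.14, -0.0, 2.178]
wrist_force: [-0.3, 0.0, 1.5]
width: 0.0335
finger_force: 0.0
```

Call:
servo_tool([
  [0,0,0,0],
  [0,0,0,0],
  [0,0,0,0],
  [0,0,0,0],
], claw=240)

```text
time: 53.35
tool_pos: [0.5496, 0.3537, 0.0906]
ee_rot: [3.14, 0.0, 2.178]
wrist_force: [-1.4, -0.6, 3.7]
width: 0.0112
finger_force: 30.0
```

Call:
servo_tool([
  [0,-1.1,-0.6,0],
  [0,-2.1,-1.0,0],
  [0,-3.8,-1.2,0],
  [0,-5.4,-1.0,0],
  [0,-7.0,-0.4,0],
  [0,-8.3,0.6,0],
  [0,-9.3,2.0,0],
  [0,-9.9,3.5,0],
])

```text
time: 54.35
tool_pos: [0.4681, 0.2974, 0.0553]
ee_rot: [3.139, -0.0, 2.178]
wrist_force: [1.0, 1.4, 2.9]
width: 0.011
finger_force: 30.0
```

Run:
```python
from h import *
o=get_obs();print(o["width"],inr(RK,o["tool_pos"]),o["tool_pos"][2],o["wrist_force"],rmove(.0005,0,.0355,np.pi/2))
```

```text
0.010977213004870773 [0.00292576 0.00017212] 0.05526154157156357 [1.04983079 1.43059778 2.89912228] (array([-0.02, -0.25,  1.98]), 0.0)
```

Call:
servo_tool([
  [0,-0.15,1.0,0],
  [0,-0.2,1.7,0],
  [0,-0.2,1.8,0],
  [0,-0.2,1.8,0],
  [0,-0.2,1.8,0],
])

```text
time: 54.98
tool_pos: [0.4659, 0.2959, 0.036]
ee_rot: [-3.14, -0.0, 2.178]
wrist_force: [-2.0, 1.2, 0.6]
width: 0.0111
finger_force: 30.0
```

Call:
servo_tool([
  [0,0,0,0],
  [0,0,0,0],
  [0,0,0,0],
  [0,0,-1,0],
  [0,0,-3,0],
  [0,0,-8,0],
  [0,0,-14,0],
  [0,0,-16,0],
], claw=170)

```text
time: 55.98
tool_pos: [0.4684, 0.2968, 0.2028]
ee_rot: [3.132, 0.002, 2.178]
wrist_force: [-0.5, -0.7, 0.3]
width: 0.031
finger_force: 0.0
```

Call:
servo_tool([
  [0,-5,0,0],
  [0,-8,0,0],
  [0,-8,0,0],
])

```text
time: 56.35
tool_pos: [0.4001, 0.2497, 0.1978]
ee_rot: [3.139, 0.001, 2.178]
wrist_force: [-0.0, 0.0, -0.4]
width: 0.0315
finger_force: 0.0
```

Run:
```python
from h import *
m=camera_model("wrist");a=snapshot("wrist")
# the bail's cross wire if down: dark/grey pixels along y; black sleeve check
for x in(-.01,0.0,.01,.1):
    print(x,[a[int(v),int(u)].tolist() if 0<=v<480 and 0<=u<640 else None for u,v in proj(m,[[*tow(RK,[x,y]),.037] for y in(-.008,0,.008,.045,-.045)])])
b=snapshot("top");t=camera_model("top")
for x,z in((0,.037),(.102,.088)): print("top",x,[b[int(v),int(u)].tolist() for u,v in proj(t,[[*tow(RK,[x,y]),z] for y in(-.008,0,.008,.045,-.045)])])
```

```text
-0.01 [[77, 132, 174], [55, 84, 110], [52, 82, 109], [99, 172, 222], [76, 131, 176]]
0.0 [[45, 51, 60], [46, 52, 61], [45, 51, 60], [175, 170, 171], [140, 136, 137]]
0.01 [[73, 121, 163], [121, 207, 243], [123, 207, 244], [123, 206, 244], [123, 206, 244]]
0.1 [[144, 159, 175], [139, 157, 171], [148, 163, 178], [158, 172, 188], [156, 171, 185]]
top 0 [[60, 67, 71], [59, 61, 69], [65, 66, 73], [67, 65, 71], [161, 163, 167]]
top 0.102 [[154, 162, 170], [154, 163, 171], [157, 166, 173], [154, 162, 169], [150, 159, 166]]
```

The dark sleeve and grey wire show at x≈0 at wire height, so the bail is down. I'm handing in.

```bash
python3 -c "
from bench import *
print(close_job())"
```

```text
the job is handed in; nothing more can be done
None
```

The job is handed in at about 56 s of the 208 s allowed: by the pictures and contact forces, the bur box is in the tray, all four handpieces are home with noses to the back, and the bail is down. The hand-in call returned no verdict, and the jar and graver were never touched.

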